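# Load the inertia rig and release its brake

### The arm

A 6-joint arm with a two-finger parallel gripper is mounted at the origin on the work surface. World frame = base frame: x ahead of the robot, y to its left, z up, the work surface at z = 0. Lengths are in m, angles in degrees, forces in N, time in s.
With the tool pointing down it reaches from about 0.375 to 0.9 m from the base axis. Payload 3.1 kg.
Tool frame: the origin (TCP) lies at the very end of the fingers, on their centre line; the grasp point (between the pads) lies 19 mm behind it (bot.tcp_to_grasp is the distance from the TCP to the grasp point, in m); z points along the fingers, y is the line along which they close (so a half turn about z gives the same grasp; the last joint's range is limited). The gripper opens to 87 mm and grips with 3 to 60 N. Pads are 19 mm wide; open, the fingers measure 117 mm over their backs; the gripper's body (75 mm by 190 mm) begins 51 mm behind the grasp point.
Start: joints at [-79.784, 30.224, 82.088, -0, 67.689, -10.227], TCP at [0.218, -0.586, 0.192] pointing down, gripper open.
Joint ranges: [-176.69, 176.69], [-43.24, 126.21], [12.49, 139.97], [-82, 262], [0, 151.66], [-163.58, 163.58]. Speed limits (degrees/s): [159.86, 159.86, 180, 180, 180, 180].

### API

Orientations are given as a 3x3 rotation matrix whose columns are the frame's x, y, z axes.
In Python, from rig import telemetry, capture, camera_info, job, bot gives the robot as it stands. The module is installed in compiled form; this text tells all that it offers.
- The arm moves only by the tool carry_out, never from a script. Its argument "deltas" is a list that holds one entry, the list of rows, each a list of 7 numbers: the shift along the tool's x, y, z scaled (see below), then the turn, a rotation vector about the tool's x, y, z scaled (see below), then the closure, from -1 (fully open) to 1 (shut). In form: [[[dx, dy, dz, ax, ay, az, claw], ...]]. A call has exactly 10 rows; each row is the pose to reach, as a shift and turn from the pose commanded when the call began, along the tool's axes at that moment, turning the shorter way round; what a row does not reach only later rows make up. The controller multiplies each number of a shift by 15 cm and each number of a turn by 360 degrees. A row lasts 1/12 s, in which the tool goes at most 41.7 mm and 7.16 degrees, less where a joint would pass 70% of its speed; a pose out of reach is approached as far as the arm can. A call with a number of a shift or a turn outside -1 to 1 is refused whole. A call with a gripper value outside its range is refused whole. The fingers move at their own pace and stop on an object; the grip force is fixed at half the most. Time passes only in rows, so rows that repeat a pose let the fingers close, or fill a call up. It gives the time, the measured TCP pose, the force, the opening and the grip force at its end, in the units of the state.
- telemetry.read_state(): the state, without advancing time (a new reading comes with each control period).
- capture(name): name is "scene" or "top" or "wrist"; returns the picture (480x640x3 uint8, red, green, blue); there is no depth.
- camera_info(name): a dict with "mtx" (3x3 intrinsics, pixels), "cam_to_world" (4x4, takes a point from camera to world coordinates); the wrist camera has in their place "T_tool_cam" (4x4, takes a point from camera to tool coordinates, whose origin is the TCP and whose axes are the flange's). Camera axes: x right, y down, z forward; pixel columns grow to the right and rows downward; lengths in m; the calibration is good to about 2 mm. A picture is of the moment at which its call begins: read the wrist's pose just before it. camera_info takes no time and is no camera call.
- job.hand_in(): hands the job in; it is judged then, once.
The state is a dict: "time_s": time; "joint_positions": joint angles; "qvel": joint speeds; "tau": joint torques, N m; "position": TCP position; "tcp_rot": TCP orientation; "force": force on the tool from outside, world axes, zero at the start; "moment": the same for the moment, N m; "opening": opening from 0.0 (shut) to 1.0 (fully open); "grasp_force": force on a finger pad.
Only numpy, scipy, OpenCV 4.12 (cv2) and the standard library are available. Lean on these libraries where they do the work, as an engineer would, in place of code of your own. Each camera call takes 0.05 s, during which the arm holds its last target. There are 200 camera calls.

### The job

Get the rotary-inertia rig ready for a run: take the aluminium sleeve lying in the wooden cradle, lower it gently over the upright spindle inside the clear guard until it sits fully down on the turntable, and let go of it. Only then release the brake at the grey box: press the sprung knob down and, holding it down, turn it clockwise from the square mark to the bar mark, and let it spring back up there. Leave the other things on the table where they are.

Things in the scene. Friction and masses are not known exactly. Their poses are not given: they have to be found in the camera images.
- sleeve: plain aluminium tube, outer diameter 44, bore 23 right through, length 70, both ends alike, 0.2 kg or so; origin at its middle, y axis along the tube. It starts lying level in the cradle, axis 52 above the table, with free space on both sides for fingers (the cradle is narrower than the tube)
- board: fixed plywood board 210 (x) x 150 (y) x 10; origin under its centre. At x = -52 it carries the V-cradle (50 long, 38 wide, reaching 36 above the table) with the sleeve lying along the board's y; the half at +x is a bare flat pad
- pad (a point): centre of the bare pad, on the board's top face (10 above the table): a free place to stand the sleeve on end and take it again from above
- rig: fixed rig, base 150 x 150; origin under its centre, z up. A square guard of clear plastic, 136 inside, open at the top, walls 4 thick and 90 high above the table, surrounds the spindle: the sleeve must be held from straight above to get in
- spindle_foot (a point): on the spindle axis at the turntable's top face, 10 above the table, where the sleeve's lower end must rest; z up. Seated, the sleeve's middle is 35 above this point
- spindle_top (a point): tip of the upright steel spindle, 95 above the table; 20 diameter, its last 17 taper to 8
- brake_box: fixed grey box 130 (x) x 120 (y) x 46 high with the brake knob on top; origin under its centre. Knob axis at the centre; square black mark on its -x side (stop), bar-shaped black mark 1.2 rad clockwise from it (run)
- knob_grip (a point): on the knob's axis at gripping height, 84 above the table, 12 below its top. Black knob: 48 diameter skirt with a bar grip 44 long (the point's x), 14 thick (the point's y), 38 tall in all, white line pointing to the point's -x. It turns and sinks with the knob
- brake_press (a joint): how far the knob is pressed down, m: 0 up, 0.010 fully down; spring 4 N at first, 8 N fully down. It can turn only when pressed by more than 0.006
- brake_turn (a joint): knob angle, rad, growing clockwise from above: 0 at stop (start), 1.2 at run, end stop at 1.25. From about 1.15 on it can spring back up; anywhere between the two it stays caught down. Up, it has about 0.05 of play against a hard stop: do not force it
- solid_weight: bystander: solid aluminium cylinder without a bore, 44 diameter, 45 high, standing; origin under its centre
- terminal_strip: bystander: clear strip 40 x 120 with four capped posts, 35 high; origin under its centre
- meter: bystander: black moving-needle meter case 100 x 130 x 43; origin under its centre
- lens_stand: bystander: lens in a dark round mount on a small foot, 97 high; origin under its centre
- screwdriver: bystander: screwdriver lying on the table
- spacer: bystander: flat steel ring 60 diameter, 12 high, lying flat; origin under its centre
Things that resemble listed ones, but are neither listed nor needed, are in the scene too. What is shaped like the sleeve but purple is not meant.

How it is judged (in metres and radians):
On the way, in this order (a step that is already met when the one before it is completed fails the run):
1. the sleeve sits fully down on the spindle and is let go (horizontal distance between sleeve and spindle_foot below 0.004 m and z of sleeve in the frame of spindle_foot between 0.031 and 0.039 m and angle between the y axis of sleeve and the z axis of spindle_foot, either way round below 0.08 rad and contact force between the fingers and sleeve below 0.2 N), for 0.2 s.
2. the knob, pressed down, has been turned to run (value of joint brake_press above 0.005 m and value of joint brake_turn above 1 rad), for 0.05 s.
At the end, for the whole second after the job is handed in: The sleeve is at rest around the spindle, within 4 mm of its axis and 0.08 rad of upright, its lower end within 4 mm of the turntable; the knob is at run (brake_turn over 1.1) and has sprung up again (brake_press under 0.003) (horizontal distance between sleeve and spindle_foot below 0.004 m and z of sleeve in the frame of spindle_foot between 0.031 and 0.039 m and angle between the y axis of sleeve and the z axis of spindle_foot, either way round below 0.08 rad and value of joint brake_turn above 1.1 rad and value of joint brake_press below 0.003 m and linear speed of sleeve below 0.02 m/s); the robot touches nothing.
It fails at once if the knob is forced round without being pressed down (value of joint brake_turn between 0.115 and 1.05 rad and value of joint brake_press below 0.004 m).
It fails at once if the sleeve is dropped onto the spindle (faster than 0.6 m/s over or on it) (horizontal distance between sleeve and spindle_foot below 0.015 m and height (world z) of sleeve below 0.15 m and linear speed of sleeve above 0.6 m/s).
It fails at once if another thing on the table is shifted by more than 30 mm (distance of any of solid_weight, terminal_strip, meter, lens_stand, screwdriver, spacer from where it was at the start of the episode above 0.03 m).
It also fails if it takes over 72 s, if anything falls off the work surface, if the arm or the gripper's body presses on something with over 40 N, if the wrist force passes 120 N, or if a joint passes its speed limit or range.

## Working session

There is one attempt and no reset: what is moved stays moved. The work goes in short steps, Python scripts to look and compute and a tool call to move; the robot and the scene stay as the last step left them, time stands still between calls to the robot, and variables do not carry over. Pictures are saved under pics/ and viewed, at most 10 in all, crops included, and the job is handed in when it is done.

Besides the shell and the picture viewer there is one more tool, called after "Call:" as a command line: name --argument value ..., lists and objects as JSON in quotes. carry_out: Moves the arm, as the interface text tells. Its arguments: {"type":"object","properties":{"deltas":{"type":"array","items":{"type":"array","items":{"type":"array","items":{"type":"number"}}}}},"required":["deltas"]}

```bash
mkdir -p pics
python3 - <<'E'
from rig import telemetry, capture, camera_info
import cv2,numpy as np
np.set_printoptions(precision=4,suppress=True)
for n in("scene","top"):
    cv2.imwrite(f"pics/{n}0.png",capture(n)[:,:,::-1]); i=camera_info(n); print(n,i["mtx"],i["cam_to_world"])
print(camera_info("wrist"))
s=telemetry.read_state(); print(s)
E
```

```text
scene [[443.4336   0.     319.2831]
 [  0.     443.4336 241.1088]
 [  0.       0.       1.    ]] [[-0.8543  0.2988 -0.4253  0.9137]
 [ 0.5193  0.4568 -0.7222  0.6433]
 [-0.0215 -0.8379 -0.5454  0.5504]
 [ 0.      0.      0.      1.    ]]
top [[537.4206   0.     324.2589]
 [  0.     537.4206 238.6927]
 [  0.       0.       1.    ]] [[-0.0252 -0.9968  0.0754  0.4892]
 [-0.9997  0.0257  0.0056  0.0053]
 [-0.0076 -0.0752 -0.9971  1.1654]
 [ 0.      0.      0.      1.    ]]
{'mtx': array([[392.1263,   0.    , 316.9889],
       [  0.    , 392.1263, 237.307 ],
       [  0.    ,   0.    ,   1.    ]]), 'T_tool_cam': array([[-0.0009, -0.9538, -0.3004,  0.0827],
       [ 1.    , -0.0012,  0.0008,  0.0006],
       [-0.0011, -0.3004,  0.9538, -0.1938],
       [ 0.    ,  0.    ,  0.    ,  1.    ]])}
{'time_s': 0.1, 'joint_positions': array([-79.7846,  30.2731,  82.1476,  -0.0003,  67.6874, -10.2261]), 'qvel': array([-0.0164, -0.1033, -0.2869, -0.0234,  0.1174, -0.067 ]), 'tau': array([ -0.0001, -44.0986, -17.715 ,   0.0634,   0.0534,  -0.0001]), 'position': array([ 0.2182, -0.5849,  0.1907]), 'tcp_rot': array([[ 0.937 ,  0.3493, -0.0003],
       [ 0.3493, -0.937 ,  0.0019],
       [ 0.0003, -0.0019, -1.    ]]), 'force': array([ 0.025 , -0.7941,  0.2982]), 'moment': array([0.0478, 0.0088, 0.042 ]), 'grasp_force': 0.0, 'opening': 0.9991637743551486}
```

View pics/top0.png

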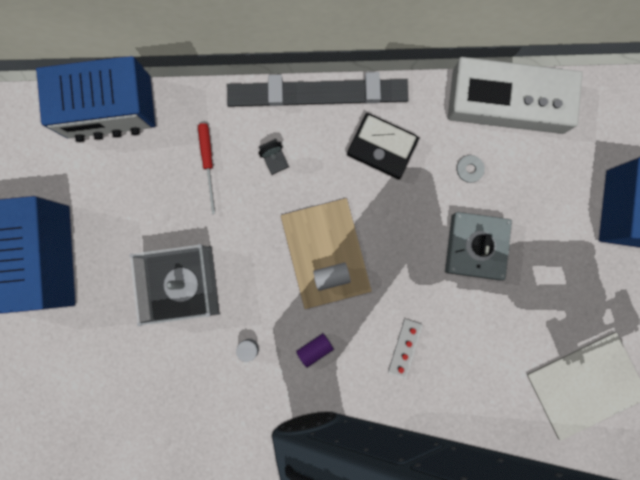

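View pics/scene0.png

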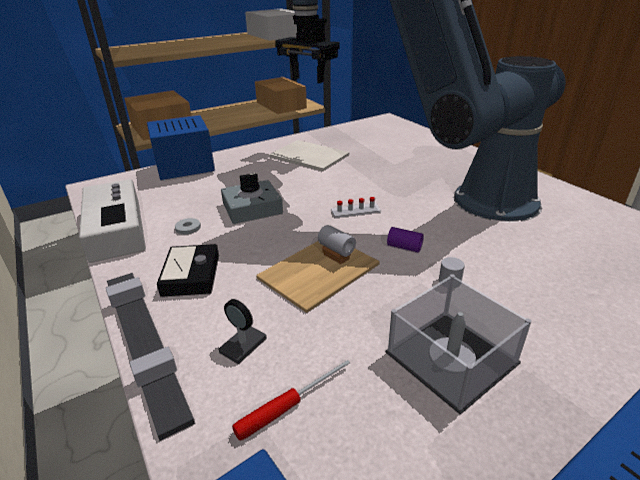

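The top view shows the aluminium tube in the cradle at (331,276), a purple tube at (315,350), the solid weight at (247,348), the rig at (180,285) and the brake box at (480,245). The tube that fits the task is the grey one lying in the wooden cradle. I'll confirm it with a wrist close-up.

```bash
cat > h.py <<'E'
import numpy as np, cv2
from scipy.spatial.transform import Rotation as R
from rig import telemetry, capture, camera_info
np.set_printoptions(precision=4,suppress=True)
def snap(name,fn=None):
    s=telemetry.read_state(); im=capture(name)[:,:,::-1].copy(); i=camera_info(name)
    if name=="wrist":
        T=np.eye(4);T[:3,:3]=s["tcp_rot"];T[:3,3]=s["position"];T=T@i["T_tool_cam"]
    else: T=i["cam_to_world"]
    if fn: cv2.imwrite(f"pics/{fn}.png",im); np.savez(f"pics/{fn}.npz",T=T,K=i["mtx"])
    return im,T,i["mtx"]
def load(fn):
    d=np.load(f"pics/{fn}.npz"); return cv2.imread(f"pics/{fn}.png"),d["T"],d["K"]
def ray(px,T,K):
    d=T[:3,:3]@np.linalg.solve(K,[px[0],px[1],1.]); return T[:3,3],d/np.linalg.norm(d)
def plane(px,T,K,z):
    o,d=ray(px,T,K); return o+d*(z-o[2])/d[2]
def tri(rs):
    A=0;b=0
    for o,d in rs:
        P=np.eye(3)-np.outer(d,d);A=A+P;b=b+P@o
    p=np.linalg.solve(A,b); return p,[np.linalg.norm((np.eye(3)-np.outer(d,d))@(p-o))*1e3 for o,d in rs]
def proj(p,T,K):
    q=K@(T[:3,:3].T@(np.asarray(p)-T[:3,3])); return q[:2]/q[2]
def go(p,Rt):
    "delta numbers from measured pose to target TCP pose"
    s=telemetry.read_state(); Rm=s["tcp_rot"]
    d=Rm.T@(np.asarray(p)-s["position"])/.15; w=R.from_matrix(Rm.T@Rt).as_rotvec(degrees=True)/360
    print("t",s["time_s"],"pos",s["position"],"delta",d,w,"rows",np.linalg.norm(d)*.15/.0417,np.linalg.norm(w)*360/7.16)
def down(yaw):
    "tool down, tool y axis (closing line) at world yaw deg"
    c,s=np.cos(np.radians(yaw)),np.sin(np.radians(yaw)); y=np.array([c,s,0]);z=np.array([0,0,-1.]);return np.c_[np.cross(y,z),y,z]
E
python3 - <<'E'
from h import *
i=camera_info("top");T,K=i["cam_to_world"],i["mtx"]
for n,px,z in [("sl",(331,276),.065),("slL",(315,281),.065),("slR",(348,270),.065),("spindle",(177,278),.095),("rigc",(181,285),.01),("knob",(483,244),.09),("pad",(318,228),.01),("purple",(315,350),.04)]: print(n,plane(px,T,K,z))
s=telemetry.read_state();go([.3,-.1,.35],down(0));
print(s["position"]-s["tcp_rot"]@[0,0,0])
E
```

```text
sl [ 0.4957 -0.0003  0.065 ]
slL [0.4864 0.0326 0.065 ]
slR [ 0.5071 -0.0353  0.065 ]
spindle [0.4993 0.3064 0.095 ]
rigc [0.4849 0.3218 0.01  ]
knob [ 0.5517 -0.3058  0.09  ]
pad [0.6001 0.0248 0.01  ]
purple [0.3441 0.0367 0.04  ]
t 0.1 pos [ 0.2182 -0.5849  0.1907] delta [ 1.6405 -2.8408 -1.0563] [-0.0002 -0.0002 -0.1932] rows 12.396903000698478 9.71487168704663
[ 0.2182 -0.5849  0.1907]
```

Run:
```python
from h import *
go([.384,-.42,.26],down(-30)); go([.55,-.256,.32],down(0))
```

```text
t 0.1 pos [ 0.2182 -0.5849  0.1907] delta [ 1.4199 -0.6451 -0.4604] [-0.0003 -0.0002 -0.1099] rows 5.849568999900688 5.524937084238078
t 0.1 pos [ 0.2182 -0.5849  0.1907] delta [ 2.8389 -1.2839 -0.8588] [-0.0002 -0.0002 -0.1932] rows 11.625554071888518 9.71487168704663
```

Call:
carry_out --deltas '[[[0.25, -0.1, -0.3, 0, 0, 0, -1], [0.5, -0.2, -0.4, 0, 0, 0, -1], [0.75, -0.35, -0.4, 0, 0, 0, -1], [1, -0.45, -0.4, 0, 0, 0, -1], [1, -0.45, -0.4, 0, 0, 0, -1], [1, -0.45, -0.4, 0, 0, 0, -1], [1, -0.45, -0.4, 0, 0, 0, -1], [1, -0.45, -0.4, 0, 0, 0, -1], [1, -0.45, -0.4, 0, 0, 0, -1], [1, -0.45, -0.4, 0, 0, 0, -1]]]'

```text
time_s: 0.93
position: [0.3343, -0.471, 0.2511]
tcp_rot: [[0.938, 0.347, -0.0], [0.347, -0.938, 0.0], [-0.0, -0.0, -1.0]]
force: [-0.1, -1.0, -0.5]
opening: 1.004
grasp_force: 0.0
```

Call:
carry_out --deltas '[[[0.25, -0.1, -0.1, 0, 0, -0.02, -1], [0.5, -0.2, -0.2, 0, 0, -0.04, -1], [0.75, -0.35, -0.3, 0, 0, -0.06, -1], [1, -0.45, -0.4, 0, 0, -0.08, -1], [1, -0.45, -0.4, 0, 0, -0.1, -1], [1, -0.45, -0.4, 0, 0, -0.12, -1], [1, -0.45, -0.4, 0, 0, -0.14, -1], [1, -0.45, -0.4, 0, 0, -0.16, -1], [1, -0.45, -0.4, 0, 0, -0.18, -1], [1, -0.45, -0.4, 0, 0, -0.193, -1]]]'

```text
time_s: 1.77
position: [0.4517, -0.3553, 0.3112]
tcp_rot: [[-0.003, 1.0, -0.0], [1.0, 0.003, 0.0], [0.0, -0.0, -1.0]]
force: [0.3, 0.1, 0.4]
opening: 1.004
grasp_force: 0.0
```

Run:
```python
from h import *
snap("wrist","w1"); print(telemetry.read_state()["joint_positions"]); go([.53,-.23,.32],down(0));
```

```text
[-49.3197  19.6772  80.2892  -0.0154  80.0602 -49.5655]
t 1.8167 pos [ 0.4517 -0.3553  0.3112] delta [ 0.8332  0.5258 -0.0586] [-0.0001 -0.      0.0007] rows 3.5504131605312734 0.03496040184420319
```

View pics/w1.png

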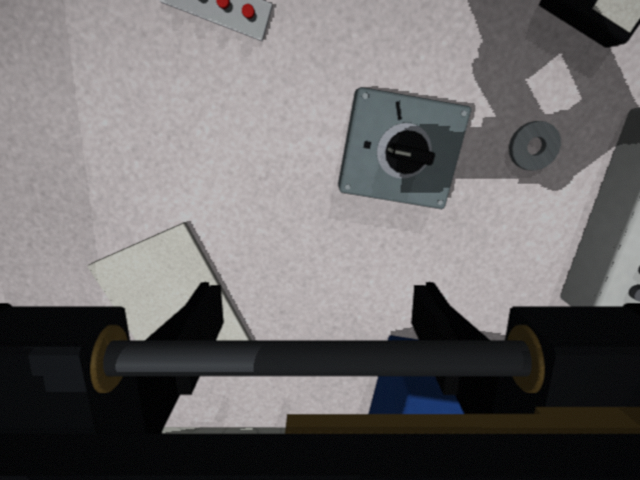

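The wrist view shows the brake box at (405,148), with the square mark at (367,145), the bar mark at (398,110) and the knob's white line at (400,153). Next I sweep across the board and the rig, taking a picture at each stop.

Call:
carry_out --deltas '[[[0.2, 0.15, 0, 0, 0, 0, -1], [0.4, 0.3, 0, 0, 0, 0, -1], [0.6, 0.5, 0, 0, 0, 0, -1], [0.6, 0.5, 0, 0, 0, 0, -1], [0.6, 0.5, 0, 0, 0, 0, -1], [0.6, 0.5, 0, 0, 0, 0, -1], [0.6, 0.5, 0, 0, 0, 0, -1], [0.6, 0.5, 0, 0, 0, 0, -1], [0.6, 0.5, 0, 0, 0, 0, -1], [0.6, 0.5, 0, 0, 0, 0, -1]]]'

```text
time_s: 2.65
position: [0.5268, -0.2654, 0.3116]
tcp_rot: [[0.003, 1.0, -0.0], [1.0, -0.003, -0.0], [-0.0, -0.0, -1.0]]
force: [0.0, 0.2, -0.0]
opening: 0.999
grasp_force: 0.0
```

```bash
python3 -c "
from h import *
snap('wrist','w2')"
```

Call:
carry_out --deltas '[[[0.25, 0, 0, 0, 0, 0, -1], [0.5, 0, 0, 0, 0, 0, -1], [0.75, 0, 0, 0, 0, 0, -1], [0.9, 0, 0, 0, 0, 0, -1], [0.9, 0, 0, 0, 0, 0, -1], [0.9, 0, 0, 0, 0, 0, -1], [0.9, 0, 0, 0, 0, 0, -1], [0.9, 0, 0, 0, 0, 0, -1], [0.9, 0, 0, 0, 0, 0, -1], [0.9, 0, 0, 0, 0, 0, -1]]]'

```text
time_s: 3.53
position: [0.5276, -0.1306, 0.3114]
tcp_rot: [[0.003, 1.0, -0.0], [1.0, -0.003, -0.0], [-0.0, -0.0, -1.0]]
force: [1.0, -0.4, 0.7]
opening: 1.0
grasp_force: 0.0
```

```bash
python3 -c "
from h import *
snap('wrist','w3')"
```

Call:
carry_out --deltas '[[[0.25, 0, 0, 0, 0, 0, -1], [0.5, 0, 0, 0, 0, 0, -1], [0.75, 0, 0, 0, 0, 0, -1], [0.8, 0, 0, 0, 0, 0, -1], [0.8, 0, 0, 0, 0, 0, -1], [0.8, 0, 0, 0, 0, 0, -1], [0.8, 0, 0, 0, 0, 0, -1], [0.8, 0, 0, 0, 0, 0, -1], [0.8, 0, 0, 0, 0, 0, -1], [0.8, 0, 0, 0, 0, 0, -1]]]'

```text
time_s: 4.42
position: [0.5278, -0.0105, 0.3114]
tcp_rot: [[0.003, 1.0, -0.0], [1.0, -0.003, -0.0], [-0.0, -0.0, -1.0]]
force: [0.3, -0.7, -0.9]
opening: 1.001
grasp_force: 0.0
```

```bash
python3 -c "
from h import *
snap('wrist','w4')"
```

Call:
carry_out --deltas '[[[0.25, 0, 0, 0, 0, 0, -1], [0.5, 0, 0, 0, 0, 0, -1], [0.75, 0, 0, 0, 0, 0, -1], [1, 0, 0, 0, 0, 0, -1], [1, 0, 0, 0, 0, 0, -1], [1, 0, 0, 0, 0, 0, -1], [1, 0, 0, 0, 0, 0, -1], [1, 0, 0, 0, 0, 0, -1], [1, 0, 0, 0, 0, 0, -1], [1, 0, 0, 0, 0, 0, -1]]]'

```text
time_s: 5.3
position: [0.5281, 0.1393, 0.3116]
tcp_rot: [[0.003, 1.0, -0.0], [1.0, -0.003, -0.0], [-0.0, -0.0, -1.0]]
force: [-0.2, 0.1, -0.5]
opening: 0.996
grasp_force: 0.0
```

```bash
python3 -c "
from h import *
snap('wrist','w5')"
```

Call:
carry_out --deltas '[[[0.25, 0, 0, 0, 0, 0, -1], [0.5, 0, 0, 0, 0, 0, -1], [0.6, 0, 0, 0, 0, 0, -1], [0.6, 0, 0, 0, 0, 0, -1], [0.6, 0, 0, 0, 0, 0, -1], [0.6, 0, 0, 0, 0, 0, -1], [0.6, 0, 0, 0, 0, 0, -1], [0.6, 0, 0, 0, 0, 0, -1], [0.6, 0, 0, 0, 0, 0, -1], [0.6, 0, 0, 0, 0, 0, -1]]]'

```text
time_s: 6.18
position: [0.5282, 0.2299, 0.3117]
tcp_rot: [[0.002, 1.0, 0.0], [1.0, -0.002, -0.0], [-0.0, 0.0, -1.0]]
force: [-0.3, 0.0, 0.2]
opening: 1.003
grasp_force: 0.0
```

```bash
python3 -c "
from h import *
snap('wrist','w6')
ims=[load(f'w{k}')[0] for k in (2,4,5,6)]
m=[cv2.resize(i,(400,300),interpolation=cv2.INTER_AREA) for i in ims]
cv2.imwrite('pics/mont.png',np.vstack([np.hstack(m[:2]),np.hstack(m[2:])]))
print(telemetry.read_state()['position'])"
```

```text
[0.5282 0.23   0.3116]
```

View pics/mont.png

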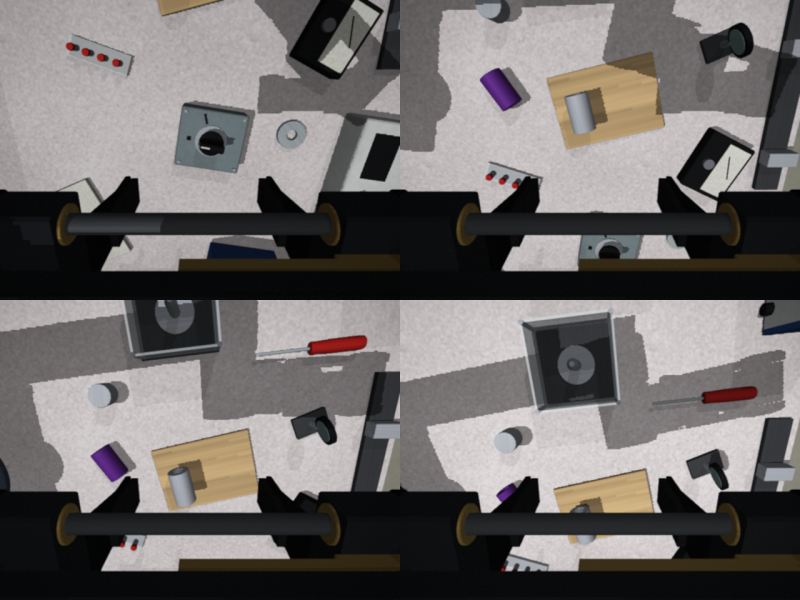

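The montage shows the grey tube in the cradle at w4 (286,181), a purple tube at (160,143) and the solid weight at (148,15). The rig is in w6 at about (275,100). Enlarged crops next.

Run:
```python
from h import *
def crop(f,x,y,w,h,s): return cv2.resize(load(f)[0][y:y+h,x:x+w],None,fx=s,fy=s,interpolation=cv2.INTER_CUBIC)
a=crop("w4",236,131,100,100,4); b=crop("w5",240,240,100,100,4)[:300]; a=a[:300]
a=crop("w4",236,141,100,75,4);b=crop("w5",240,255,100,75,4)
c=crop("w6",200,20,150,112,2.6667)[:300];d=crop("w1",330,80,150,112,2.6667)[:300]
cv2.imwrite("pics/crops.png",np.vstack([np.hstack([a,b]),np.hstack([c[:298,:400],d[:298,:400]])]))
```

```text
(no output)
```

View pics/crops.png

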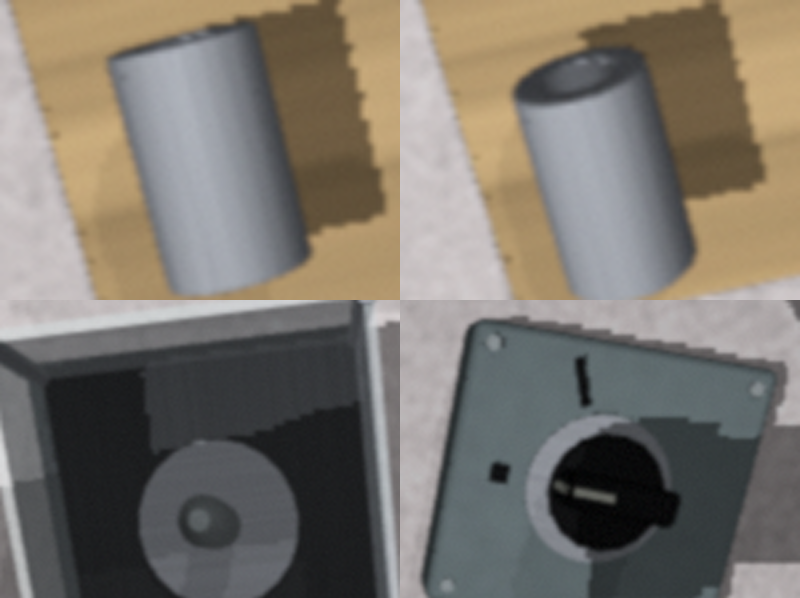

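The crops confirm the grey sleeve, with its through bore visible at w5 (285,274). They also show the spindle tip at w6 (274,102), the turntable disc at about (282,104), and the knob line pointing at the square mark. Measuring these now.

```bash
cat > m1.py <<'E'
from h import *
def rect(f,lo,hi,z,roi,fmin=1500):
    im,T,K=load(f); m=cv2.inRange(cv2.cvtColor(im,cv2.COLOR_BGR2HSV),lo,hi); k=np.zeros_like(m);x,y,w,h=roi;k[y:y+h,x:x+w]=m[y:y+h,x:x+w]
    k=cv2.morphologyEx(k,cv2.MORPH_CLOSE,np.ones((9,9)))
    c=max(cv2.findContours(k,0,1)[0],key=cv2.contourArea)[:,0]
    P=np.array([plane(p,T,K,z)[:2] for p in c],np.float32)
    return cv2.minAreaRect(P*1000), cv2.minAreaRect(cv2.convexHull(c))
for f,roi in(("w4",(200,60,300,190)),("w5",(200,190,230,160))):
    print(f,"board",rect(f,(8,60,30),(28,255,255),.01,roi))
print("box w1",rect("w1",(75,15,30),(105,120,255),.046,(325,75,165,145)))
print("box w2",rect("w2",(75,15,30),(105,120,255),.046,(260,145,150,140)))
w4,w5=load("w4")[1:],load("w5")[1:]
far=tri([ray((281.75,151.5),*w4),ray((285,274.2),*w5)]);print("far end",far)
# tube sides at axis height, w4
for n,p in dict(tl=(110,60),tr=(257,25),bl=(175,290),br=(310,250)).items(): print(n,plane((236+p[0]/4,141+p[1]/4),*w4,.052))
w1=load("w1")[1:]
for n,p in dict(sq=(499,472),bar=(583,381),l0=(558,487),l1=(616,499)).items():
    px=(330+(p[0]-400)/2.6667,80+(p[1]-300)/2.6667); print(n,px,plane(px,*w1,.046 if n in("sq","bar") else .084+.012))
# disc
for f,roi in(("w6",(240,60,80,85)),("w5",(240,0,80,60))):
    im,T,K=load(f);x,y,w,h=roi;g=cv2.cvtColor(im,cv2.COLOR_BGR2GRAY)[y:y+h,x:x+w]
    g3=cv2.resize(g,None,fx=4,fy=4,interpolation=cv2.INTER_CUBIC)
    c=max(cv2.findContours((g3>62).astype(np.uint8),0,1)[0],key=cv2.contourArea)
    e=cv2.fitEllipse(cv2.convexHull(c)); px=((e[0][0]-1.5)/4+x,(e[0][1]-1.5)/4+y);print(f,e,px,plane(px,T,K,.01))
    print(" tip on .095",plane((274.3,102.1),T,K,.095) if f=="w6" else "")
E
python3 m1.py
```

```text
w4 board (((545.677734375, 9.928398132324219), (209.14466857910156, 148.83155822753906), 13.237753868103027), ((333.1177062988281, 162.4705810546875), (121.26780700683594, 174.14056396484375), 75.96376037597656))
w5 board (((546.0767822265625, 10.656150817871094), (210.28807067871094, 150.87783813476562), 13.061830520629883), ((329.7848815917969, 273.75347900390625), (103.67434692382812, 158.45907592773438), 77.19573211669922))
box w1 (((549.1697387695312, -312.8304443359375), (118.32440948486328, 130.7883758544922), 80.67697143554688), ((403.9031677246094, 148.61082458496094), (116.82543182373047, 107.13414001464844), 10.17551040649414))
box w2 (((551.1976928710938, -310.29315185546875), (122.72611236572266, 128.0820770263672), 80.63627624511719), ((337.96368408203125, 221.5113983154297), (108.21700286865234, 98.18514251708984), 9.141639709472656))
far end (array([0.4881, 0.0309, 0.0537]), [np.float64(0.13976043340846456), np.float64(0.13976043340861286)])
tl [0.4672 0.0258 0.052 ]
tr [0.5092 0.0353 0.052 ]
bl [ 0.4835 -0.0416  0.052 ]
br [ 0.5237 -0.0296  0.052 ]
sq (367.1245359433007, 144.49919376007801) [ 0.5089 -0.3067  0.046 ]
bar (398.6241421982225, 110.37462031724604) [ 0.5425 -0.2695  0.046 ]
l0 (389.2492593842577, 150.12412344845688) [ 0.5255 -0.3086  0.096 ]
l1 (410.9989875126561, 154.62406719916) [ 0.5481 -0.3131  0.096 ]
w6 ((167.48410034179688, 174.78094482421875), (237.51739501953125, 255.82778930664062), 165.71493530273438) (281.4960250854492, 103.32023620605469) [0.4863 0.3238 0.01  ]
 tip on .095 [0.4864 0.323  0.095 ]
w5 ((158.14193725585938, 72.24142456054688), (252.47027587890625, 291.0470275878906), 174.49386596679688) (279.16048431396484, 17.68535614013672) [0.4865 0.3244 0.01  ]
 tip on .095
```

```bash
cat >> h.py <<'E'
YB=13.1; SL=np.array([.4957,-.0022,.052]); BC=np.array([.546,.0103,0]); SP=np.array([.4864,.3236,.010]); KN=np.array([.550,-.3115,.084]); YK=-9.3
PAD=np.array([.546+.052*np.cos(np.radians(YB)),.0103+.052*np.sin(np.radians(YB)),.010])
Ry=lambda a:R.from_euler("y",a,degrees=True).as_matrix()
RA=down(YB)@Ry(-40); RB=down(YB)@Ry(50)
def tcp(g,Rt,back=0): return np.asarray(g)+Rt[:,2]*(.019-back)
E
python3 - <<'E'
from h import *
print(PAD,RA,RB); go(tcp(SL,RA,.13),RA)
s=telemetry.read_state()
E
```

```text
[0.5966 0.0221 0.01  ] [[-0.1736  0.974   0.1457]
 [ 0.7461  0.2267 -0.6261]
 [-0.6428  0.     -0.766 ]] [[-0.1457  0.974  -0.1736]
 [ 0.6261  0.2267  0.7461]
 [ 0.766   0.     -0.6428]]
t 6.2333 pos [0.5282 0.23   0.3116] delta [-1.0856 -0.3219  1.1641] [-0.0128 -0.1106 -0.0352] rows 5.841584267403607 5.87160650384325
```

Call:
carry_out --deltas '[[[-0.2, -0.05, 0, 0, -0.02, -0.005, -1], [-0.4, -0.1, 0.2, -0.002, -0.03, -0.01, -1], [-0.6, -0.2, 0.4, -0.004, -0.05, -0.02, -1], [-0.8, -0.3, 0.6, -0.008, -0.07, -0.025, -1], [-1, -0.32, 0.8, -0.01, -0.09, -0.03, -1], [-1, -0.32, 0.9, -0.0128, -0.1106, -0.0352, -1], [-1, -0.32, 0.9, -0.0128, -0.1106, -0.0352, -1], [-1, -0.32, 0.9, -0.0128, -0.1106, -0.0352, -1], [-1, -0.32, 0.9, -0.0128, -0.1106, -0.0352, -1], [-1, -0.32, 0.9, -0.0128, -0.1106, -0.0352, -1]]]'

```text
time_s: 7.07
position: [0.4812, 0.081, 0.1776]
tcp_rot: [[-0.172, 0.974, 0.148], [0.747, 0.227, -0.625], [-0.642, 0.003, -0.767]]
force: [-0.7, 0.1, 0.8]
opening: 0.999
grasp_force: 0.0
```

Run:
```python
from h import *
print(telemetry.read_state()["joint_positions"]); go(tcp(SL,RA,.08),RA); go(tcp(SL,RA),RA)
```

```text
[ 21.6935  30.073  102.0746 -45.1687  63.554   35.2745]
t 7.0667 pos [0.4812 0.081  0.1776] delta [ 0.1069 -0.0334  0.5959] [ 0.0004 -0.0002 -0.0003] rows 2.18113548247573 0.027574166750263265
t 7.0667 pos [0.4812 0.081  0.1776] delta [ 0.1062 -0.0347  1.1293] [ 0.0004 -0.0002 -0.0003] rows 4.0819159927797335 0.027574166750263265
```

Call:
carry_out --deltas '[[[0.1, -0.03, 0.1, 0, 0, 0, -1], [0.106, -0.035, 0.3, 0, 0, 0, -1], [0.106, -0.035, 0.45, 0, 0, 0, -1], [0.106, -0.035, 0.6, 0, 0, 0, -1], [0.106, -0.035, 0.7, 0, 0, 0, -1], [0.106, -0.035, 0.8, 0, 0, 0, -1], [0.106, -0.035, 0.9, 0, 0, 0, -1], [0.106, -0.035, 1, 0, 0, 0, -1], [0.106, -0.035, 1, 0, 0, 0, -1], [0.106, -0.035, 1, 0, 0, 0, -1]]]'

```text
time_s: 7.9
position: [0.4951, -0.0033, 0.0524]
tcp_rot: [[-0.171, 0.974, 0.146], [0.747, 0.225, -0.626], [-0.643, 0.003, -0.766]]
force: [-0.0, 0.8, -1.2]
opening: 0.999
grasp_force: 0.0
```

Run:
```python
from h import *
go(tcp(SL,RA),RA); print(telemetry.read_state()["force"])
snap("wrist","w7"); snap("scene","s1")
a=cv2.resize(load("w7")[0],(400,300)); b=load("s1")[0][170:320,240:440]; cv2.imwrite("pics/gr.png",np.hstack([a,cv2.resize(b,(400,300))]))
```

```text
t 7.9 pos [ 0.4951 -0.0033  0.0524] delta [0.0066 0.0055 0.125 ] [ 0.0001 -0.     -0.0005] rows 0.45061754916833446 0.025718203491517343
[-0.0297  0.8231 -1.1778]
```

View pics/gr.png

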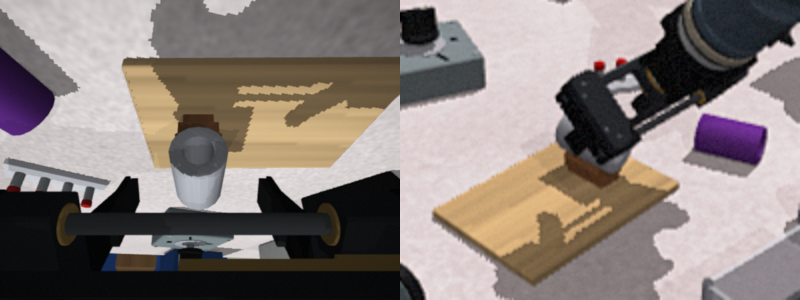

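The sleeve at (198,175) in the wrist half sits centred between the fingers at (135 and 262). I close on it and lift.

Call:
carry_out --deltas '[[[0.006, 0.005, 0.06, 0, 0, 0, -1], [0.006, 0.005, 0.12, 0, 0, 0, -1], [0.006, 0.005, 0.125, 0, 0, 0, -1], [0.006, 0.005, 0.125, 0, 0, 0, 1], [0.006, 0.005, 0.125, 0, 0, 0, 1], [0.006, 0.005, 0.125, 0, 0, 0, 1], [0.006, 0.005, 0.125, 0, 0, 0, 1], [0.006, 0.005, 0.125, 0, 0, 0, 1], [0.006, 0.005, 0.125, 0, 0, 0, 1], [0.006, 0.005, 0.125, 0, 0, 0, 1]]]'

```text
time_s: 8.83
position: [0.4973, -0.0133, 0.0366]
tcp_rot: [[-0.174, 0.974, 0.146], [0.746, 0.227, -0.626], [-0.643, 0.0, -0.766]]
force: [-0.2, -0.1, -0.1]
opening: 0.553
grasp_force: 0.0
```

Call:
carry_out --deltas '[[[0, 0, 0, 0, 0, 0, 1], [0, 0, 0, 0, 0, 0, 1], [-0.1, 0, -0.12, 0, 0, 0, 1], [-0.2, 0, -0.24, 0, 0, 0, 1], [-0.3, 0, -0.36, 0, 0, 0, 1], [-0.4, 0, -0.48, 0, 0, 0, 1], [-0.5, 0, -0.6, 0, 0, 0, 1], [-0.5, 0, -0.6, 0, 0, 0, 1], [-0.5, 0, -0.6, 0, 0, 0, 1], [-0.5, 0, -0.6, 0, 0, 0, 1]]]'

```text
time_s: 9.67
position: [0.4962, -0.013, 0.1526]
tcp_rot: [[-0.175, 0.974, 0.144], [0.747, 0.227, -0.625], [-0.642, -0.001, -0.767]]
force: [-0.1, 0.2, -2.6]
opening: 0.472
grasp_force: 30.0
```

Run:
```python
from h import *
q=PAD+[0,0,.035+.08]; RM=down(YB)@Ry(5); go(tcp(q,RM),RM); go(tcp(q,RB),RB)
```

```text
t 9.6667 pos [ 0.4962 -0.013   0.1526] delta [0.2654 0.7057 0.1813] [-0.0002  0.1248  0.0001] rows 2.7893666313215317 6.275190142632153
t 9.6667 pos [ 0.4962 -0.013   0.1526] delta [0.3026 0.7056 0.0917] [-0.0002  0.2498 -0.    ] rows 2.781505907383636 12.560101108412358
```

Call:
carry_out --deltas '[[[0.05, 0.1, 0.02, 0, 0.015, 0, 1], [0.1, 0.2, 0.04, 0, 0.03, 0, 1], [0.15, 0.3, 0.06, 0, 0.045, 0, 1], [0.2, 0.4, 0.08, 0, 0.06, 0, 1], [0.25, 0.5, 0.09, 0, 0.075, 0, 1], [0.3, 0.6, 0.09, 0, 0.09, 0, 1], [0.3, 0.7, 0.09, 0, 0.105, 0, 1], [0.3, 0.705, 0.09, 0, 0.12, 0, 1], [0.3, 0.705, 0.09, 0, 0.135, 0, 1], [0.3, 0.705, 0.09, 0, 0.15, 0, 1]]]'

```text
time_s: 10.5
position: [0.5931, 0.036, 0.1125]
tcp_rot: [[-0.22, 0.974, -0.06], [0.944, 0.228, 0.24], [0.247, -0.003, -0.969]]
force: [-0.8, -0.4, -2.4]
opening: 0.476
grasp_force: 30.0
```

Call:
carry_out --deltas '[[[0, 0, 0, 0, 0.015, 0, 1], [0, 0, 0, 0, 0.03, 0, 1], [0, 0, 0, 0, 0.045, 0, 1], [0, 0, 0, 0, 0.06, 0, 1], [0, 0, 0, 0, 0.075, 0, 1], [0, 0, 0, 0, 0.09, 0, 1], [0, 0, 0, 0, 0.1, 0, 1], [0, 0, 0, 0, 0.1, 0, 1], [0, 0, 0, 0, 0.1, 0, 1], [0, 0, 0, 0, 0.1, 0, 1]]]'

```text
time_s: 11.33
position: [0.5935, 0.0366, 0.1134]
tcp_rot: [[-0.145, 0.974, -0.176], [0.626, 0.228, 0.745], [0.766, -0.002, -0.643]]
force: [1.2, 0.3, -2.3]
opening: 0.473
grasp_force: 30.0
```

Run:
```python
from h import *
print(telemetry.read_state()["joint_positions"]); go(tcp(PAD+[0,0,.045],RB),RB)
snap("wrist","w8"); snap("scene","s2")
a=cv2.resize(load("w8")[0],(400,300)); b=load("s2")[0][170:320,240:440]; cv2.imwrite("pics/pl.png",np.hstack([a,cv2.resize(b,(400,300))]))
```

```text
[-27.4726  48.6879  79.6842  35.4697  89.5897 -53.3935]
t 11.3333 pos [0.5935 0.0366 0.1134] delta [-0.3619 -0.0004  0.3016] [-0.0004  0.     -0.0002] rows 1.6944144304091633 0.020307244289153
```

View pics/pl.png

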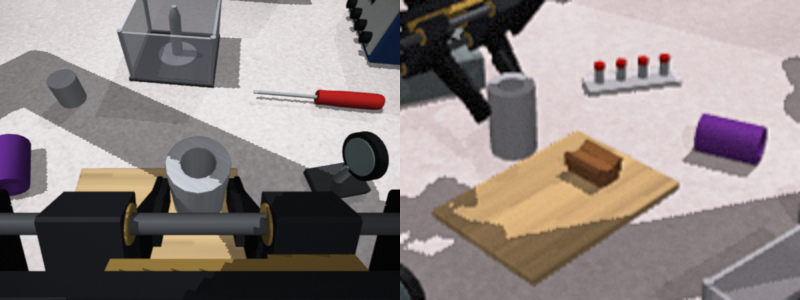

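The sleeve hangs upright over the bare pad, at (200,165) in the wrist half. I lower it onto the pad.

Call:
carry_out --deltas '[[[-0.06, 0, 0.05, 0, 0, 0, 1], [-0.12, 0, 0.1, 0, 0, 0, 1], [-0.18, 0, 0.15, 0, 0, 0, 1], [-0.24, 0, 0.2, 0, 0, 0, 1], [-0.3, 0, 0.25, 0, 0, 0, 1], [-0.35, 0, 0.29, 0, 0, 0, 1], [-0.37, 0, 0.31, 0, 0, 0, 1], [-0.378, 0, 0.317, 0, 0, 0, 1], [-0.378, 0, 0.317, 0, 0, 0, 1], [-0.378, 0, 0.317, 0, 0, 0, 1]]]'

```text
time_s: 12.27
position: [0.5945, 0.036, 0.0406]
tcp_rot: [[-0.146, 0.974, -0.174], [0.626, 0.227, 0.746], [0.766, 0.0, -0.643]]
force: [0.3, -0.5, -3.4]
opening: 0.475
grasp_force: 30.0
```

Call:
carry_out --deltas '[[[-0.005, 0, 0.004, 0, 0, 0, 1], [-0.01, 0, 0.008, 0, 0, 0, 1], [-0.015, 0, 0.012, 0, 0, 0, 1], [-0.02, 0, 0.016, 0, 0, 0, 1], [-0.025, 0, 0.02, 0, 0, 0, 1], [-0.025, 0, 0.02, 0, 0, 0, 1], [-0.025, 0, 0.02, 0, 0, 0, 1], [-0.025, 0, 0.02, 0, 0, 0, 1], [-0.025, 0, 0.02, 0, 0, 0, 1], [-0.025, 0, 0.02, 0, 0, 0, 1]]]'

```text
time_s: 13.1
position: [0.5943, 0.0359, 0.0356]
tcp_rot: [[-0.146, 0.974, -0.174], [0.626, 0.227, 0.746], [0.766, 0.0, -0.643]]
force: [1.3, -0.6, -3.0]
opening: 0.477
grasp_force: 30.0
```

Run:
```python
from h import *
s=telemetry.read_state();print(s["force"],s["moment"]);go(tcp(PAD+[0,0,.035],RB),RB)
```

```text
[ 1.3306 -0.5511 -2.9898] [-0.792  -0.293   0.0334]
t 13.1 pos [0.5943 0.0359 0.0356] delta [-0.012  -0.0055  0.0148] [-0.0001 -0.      0.0001] rows 0.07126086175717802 0.005189848017900149
```

Call:
carry_out --deltas '[[[-0.004, 0, 0.003, 0, 0, 0, 1], [-0.008, 0, 0.006, 0, 0, 0, 1], [-0.011, 0, 0.009, 0, 0, 0, 1], [-0.013, 0, 0.011, 0, 0, 0, 1], [-0.015, 0, 0.013, 0, 0, 0, 1], [-0.015, 0, 0.013, 0, 0, 0, 1], [-0.015, 0, 0.013, 0, 0, 0, 1], [-0.015, 0, 0.013, 0, 0, 0, 1], [-0.015, 0, 0.013, 0, 0, 0, 1], [-0.015, 0, 0.013, 0, 0, 0, 1]]]'

```text
time_s: 13.93
position: [0.5943, 0.036, 0.0326]
tcp_rot: [[-0.146, 0.974, -0.174], [0.626, 0.227, 0.746], [0.766, -0.0, -0.643]]
force: [-0.3, -0.1, -2.2]
opening: 0.475
grasp_force: 30.0
```

Call:
carry_out --deltas '[[[-0.003, 0, 0.002, 0, 0, 0, 1], [-0.005, 0, 0.004, 0, 0, 0, 1], [-0.008, 0, 0.006, 0, 0, 0, 1], [-0.01, 0, 0.008, 0, 0, 0, 1], [-0.01, 0, 0.008, 0, 0, 0, 1], [-0.01, 0, 0.008, 0, 0, 0, 1], [-0.01, 0, 0.008, 0, 0, 0, 1], [-0.01, 0, 0.008, 0, 0, 0, 1], [-0.01, 0, 0.008, 0, 0, 0, 1], [-0.01, 0, 0.008, 0, 0, 0, 1]]]'

```text
time_s: 14.77
position: [0.5945, 0.0358, 0.0322]
tcp_rot: [[-0.146, 0.974, -0.174], [0.625, 0.227, 0.747], [0.767, 0.001, -0.642]]
force: [-0.1, -2.2, 5.6]
opening: 0.479
grasp_force: 30.0
```

Call:
carry_out --deltas '[[[0, 0, 0, 0, 0, 0, 0.0], [0, 0, 0, 0, 0, 0, -0.2], [0, 0, 0, 0, 0, 0, -0.6], [0, 0, 0, 0, 0, 0, -1], [0, 0, 0, 0, 0, 0, -1], [0, 0, 0, 0, 0, 0, -1], [0, 0, -0.1, 0, 0, 0, -1], [0, 0, -0.25, 0, 0, 0, -1], [0, 0, -0.45, 0, 0, 0, -1], [0, 0, -0.6, 0, 0, 0, -1]]]'

```text
time_s: 15.6
position: [0.6104, -0.0323, 0.0893]
tcp_rot: [[-0.146, 0.974, -0.174], [0.626, 0.227, 0.746], [0.766, 0.0, -0.643]]
force: [0.1, -0.5, -0.4]
opening: 0.986
grasp_force: 0.0
```

Run:
```python
from h import *
go(tcp(PAD+[0,0,.24],down(YB)),down(YB));go(np.array([.5966,.0221-.06,.29]),down(YB))
```

```text
t 15.6 pos [ 0.6104 -0.0323  0.0893] delta [ 0.9637 -0.0066 -0.3213] [-0.     -0.1388  0.0001] rows 3.6540784845927887 6.980521152868328
t 15.6 pos [ 0.6104 -0.0323  0.0893] delta [ 1.0145 -0.0977 -0.8724] [-0.     -0.1388  0.0001] rows 4.8259167723224685 6.980521152868328
```

Call:
carry_out --deltas '[[[0, 0, -0.25, 0, 0, 0, -1], [0.15, 0, -0.32, 0, -0.01, 0, -1], [0.3, 0, -0.32, 0, -0.03, 0, -1], [0.45, 0, -0.32, 0, -0.05, 0, -1], [0.6, 0, -0.32, 0, -0.07, 0, -1], [0.75, 0, -0.32, 0, -0.09, 0, -1], [0.9, 0, -0.32, 0, -0.11, 0, -1], [0.96, -0.007, -0.32, 0, -0.13, 0, -1], [0.96, -0.007, -0.32, 0, -0.139, 0, -1], [0.96, -0.007, -0.32, 0, -0.139, 0, -1]]]'

```text
time_s: 16.43
position: [0.595, 0.0272, 0.2314]
tcp_rot: [[-0.233, 0.972, 0.002], [0.972, 0.233, -0.001], [-0.001, 0.002, -1.0]]
force: [-0.9, 0.9, 0.3]
opening: 1.0
grasp_force: 0.0
```

Run:
```python
from h import *
print(telemetry.read_state()["position"])
im,T,K=snap("wrist","w9"); print(proj(PAD+[0,0,.07],T,K))
c=im[130:330,200:430]; cv2.imwrite("pics/w9c.png",cv2.resize(c,None,fx=3,fy=3,interpolation=cv2.INTER_CUBIC))
```

```text
[0.595  0.0272 0.2314]
[317.3077 214.5232]
```

View pics/w9c.png

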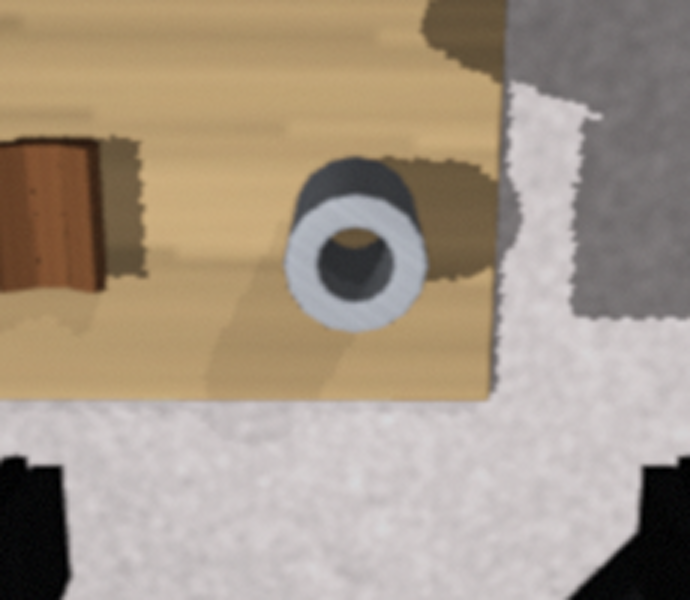

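The sleeve stands upright on the pad, with its top ring centred at w9 (318.7,217.7).

Run:
```python
from h import *
im,T,K=load("w9"); p=plane((318.7,217.7),T,K,.08); print("sleeve",p)
q=np.array([p[0],p[1],.062]); go(tcp(q,down(YB)),down(YB))
```

```text
sleeve [0.5986 0.0195 0.08  ]
t 16.4833 pos [0.5954 0.0253 0.2304] delta [-0.0431  0.0114  1.2491] [ 0.     -0.      0.0008] rows 4.496000654439827 0.03897779541529636
```

Call:
carry_out --deltas '[[[-0.04, 0.01, 0.2, 0, 0, 0, -1], [-0.04, 0.01, 0.3, 0, 0, 0, -1], [-0.04, 0.01, 0.3, 0, 0, 0, -1], [-0.04, 0.01, 0.3, 0, 0, 0, -1], [-0.04, 0.01, 0.3, 0, 0, 0, -1], [-0.04, 0.01, 0.3, 0, 0, 0, -1], [-0.04, 0.01, 0.3, 0, 0, 0, -1], [-0.04, 0.01, 0.3, 0, 0, 0, -1], [-0.04, 0.01, 0.3, 0, 0, 0, -1], [-0.04, 0.01, 0.3, 0, 0, 0, -1]]]'

```text
time_s: 17.32
position: [0.5992, 0.0174, 0.1852]
tcp_rot: [[-0.227, 0.974, 0.001], [0.974, 0.227, -0.001], [-0.001, 0.001, -1.0]]
force: [1.3, -0.2, 0.3]
opening: 1.0
grasp_force: 0.0
```

Run:
```python
from h import *
im,T,K=snap("wrist","w10"); u,v=proj([.5986,.0195,.08],T,K); print(u,v)
x,y=int(u)-45,int(v)-45
g=cv2.resize(im[y:y+80,x:x+90],None,fx=4,fy=4,interpolation=cv2.INTER_CUBIC); hsv=cv2.cvtColor(g,cv2.COLOR_BGR2HSV)
m=cv2.inRange(hsv,(0,0,115),(180,60,255))
for c in cv2.findContours(m,cv2.RETR_CCOMP,1)[0]:
    if cv2.contourArea(c)>1000:
        e=cv2.fitEllipse(cv2.convexHull(c)); px=((e[0][0]-1.5)/4+x,(e[0][1]-1.5)/4+y); p=plane(px,T,K,.08); print(e,px,p)
        q=np.array([p[0],p[1],.062]); go(tcp(q,down(YB)),down(YB))
```

```text
316.94755363558863 219.92584289095166
((180.9893341064453, 183.27537536621094), (213.08045959472656, 220.42938232421875), 98.91216278076172) (315.8723335266113, 219.44384384155273) [0.5977 0.0197 0.08  ]
t 17.3667 pos [0.5992 0.0175 0.185 ] delta [ 0.0173 -0.0066  0.9468] [0.0001 0.0001 0.0001] rows 3.4064873261498403 0.010077898938754371
((181.2380828857422, 184.94583129882812), (114.03091430664062, 118.18596649169922), 81.79730224609375) (315.93452072143555, 219.86145782470703) [0.5978 0.0194 0.08  ]
t 17.3667 pos [0.5992 0.0175 0.185 ] delta [ 0.015  -0.0063  0.9468] [0.0001 0.0001 0.0001] rows 3.4063468083826187 0.010077898938754371
```

Call:
carry_out --deltas '[[[0.016, -0.006, 0.15, 0, 0, 0, -1], [0.016, -0.006, 0.35, 0, 0, 0, -1], [0.016, -0.006, 0.55, 0, 0, 0, -1], [0.016, -0.006, 0.75, 0, 0, 0, -1], [0.016, -0.006, 0.9, 0, 0, 0, -1], [0.016, -0.006, 0.946, 0, 0, 0, -1], [0.016, -0.006, 0.946, 0, 0, 0, -1], [0.016, -0.006, 0.946, 0, 0, 0, 0], [0.016, -0.006, 0.946, 0, 0, 0, 1], [0.016, -0.006, 0.946, 0, 0, 0, 1]]]'

```text
time_s: 18.2
position: [0.5992, 0.0192, 0.0446]
tcp_rot: [[-0.227, 0.974, 0.004], [0.974, 0.227, -0.001], [-0.002, 0.003, -1.0]]
force: [-0.0, 0.1, 0.4]
opening: 0.853
grasp_force: 0.0
```

Call:
carry_out --deltas '[[[0, 0, 0, 0, 0, 0, 1], [0, 0, 0, 0, 0, 0, 1], [0, 0, 0, 0, 0, 0, 1], [0, 0, 0, 0, 0, 0, 1], [0, 0, -0.1, 0, 0, 0, 1], [0, 0, -0.3, 0, 0, 0, 1], [0, 0, -0.5, 0, 0, 0, 1], [0, 0, -0.7, 0, 0, 0, 1], [0, 0, -0.9, 0, 0, 0, 1], [0, 0, -0.9, 0, 0, 0, 1]]]'

```text
time_s: 19.03
position: [0.602, 0.019, 0.1844]
tcp_rot: [[-0.227, 0.974, 0.013], [0.974, 0.227, -0.002], [-0.005, 0.012, -1.0]]
force: [0.6, -0.7, 0.5]
opening: 0.097
grasp_force: 0.0
```

Run:
```python
from h import *
go([SP[0],SP[1]-.05,.178],down(YB));
```

```text
t 19.0333 pos [0.602  0.019  0.1844] delta [ 1.8287 -0.3651  0.0285] [0.0019 0.0008 0.0001] rows 6.708587318276587 0.10479770308542212
```

Call:
carry_out --deltas '[[[0, 0, -0.1, 0, 0, 0, -1], [0, 0, -0.2, 0, 0, 0, -1], [0, 0, -0.3, 0, 0, 0, -1], [0, 0, -0.3, 0, 0, 0, -1], [0, 0, -0.3, 0, 0, 0, -1], [0, 0, -0.3, 0, 0, 0, -1], [0, 0, -0.3, 0, 0, 0, -1], [0, 0, -0.3, 0, 0, 0, -1], [0, 0, -0.3, 0, 0, 0, -1], [0, 0, -0.3, 0, 0, 0, -1]]]'

```text
time_s: 19.87
position: [0.5974, 0.0195, 0.2221]
tcp_rot: [[-0.227, 0.974, -0.001], [0.974, 0.227, -0.0], [-0.0, -0.001, -1.0]]
force: [-0.2, -0.3, -0.4]
opening: 0.769
grasp_force: 0.0
```

Run:
```python
from h import *
im,T,K=snap("wrist","w11"); print(telemetry.read_state()["position"])
c=im[100:330,180:450]; cv2.imwrite("pics/w11c.png",cv2.resize(c,None,fx=2,fy=2,interpolation=cv2.INTER_CUBIC))
```

```text
[0.5975 0.0195 0.2223]
```

View pics/w11c.png

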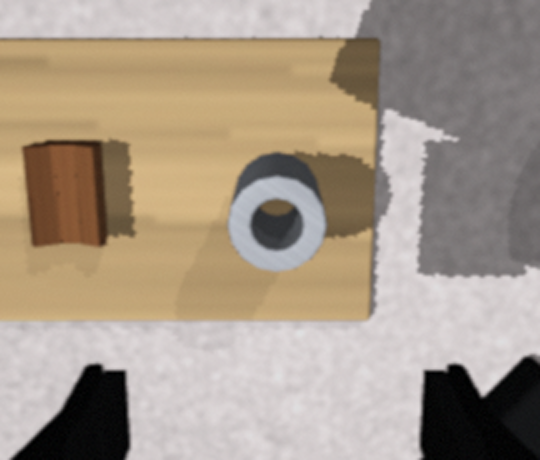

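The sleeve still stands upright, with its ring centre at about (318.5,211). The lift started before the fingers had fully closed, so I measure again and regrasp with a longer close.

```bash
cat > m2.py <<'E'
from h import *
def ring(f,g0,z=.08):
    im,T,K=load(f); u,v=proj(g0,T,K); x,y=int(u)-45,int(v)-45
    g=cv2.resize(im[y:y+80,x:x+90],None,fx=4,fy=4,interpolation=cv2.INTER_CUBIC)
    m=cv2.inRange(cv2.cvtColor(g,cv2.COLOR_BGR2HSV),(0,0,115),(180,60,255)); out=[]
    for c in cv2.findContours(m,cv2.RETR_CCOMP,1)[0]:
        if 4000<cv2.contourArea(c)<60000:
            e=cv2.fitEllipse(cv2.convexHull(c)); px=((e[0][0]-1.5)/4+x,(e[0][1]-1.5)/4+y); out.append(plane(px,T,K,z)); print(e[1],px,out[-1])
    return np.mean(out,0)
if __name__=="__main__":
    p=ring("w11",[.5977,.0196,.08]); go(tcp([p[0],p[1],.062],down(YB)),down(YB))
E
python3 m2.py
```

```text
(192.1949005126953, 201.25926208496094) (317.907772064209, 211.40150451660156) [0.5978 0.0197 0.08  ]
(101.19477844238281, 104.89826202392578) (317.82690811157227, 211.87346267700195) [0.5979 0.0193 0.08  ]
t 19.9167 pos [0.5975 0.0195 0.2223] delta [-0.0005  0.0035  1.1952] [-0.0001  0.      0.0001] rows 4.299330019280481 0.008299996195012498
```

Call:
carry_out --deltas '[[[0, 0.003, 0.15, 0, 0, 0, -1], [0, 0.003, 0.35, 0, 0, 0, -1], [0, 0.003, 0.55, 0, 0, 0, -1], [0, 0.003, 0.75, 0, 0, 0, -0.6], [0, 0.003, 0.9, 0, 0, 0, -0.4], [0, 0.003, 1, 0, 0, 0, -0.4], [0, 0.003, 1, 0, 0, 0, -0.4], [0, 0.003, 1, 0, 0, 0, -0.4], [0, 0.003, 1, 0, 0, 0, -0.4], [0, 0.003, 1, 0, 0, 0, -0.4]]]'

```text
time_s: 20.75
position: [0.5995, 0.0193, 0.0744]
tcp_rot: [[-0.227, 0.974, 0.003], [0.974, 0.227, -0.001], [-0.002, 0.003, -1.0]]
force: [0.1, 0.5, -0.5]
opening: 0.705
grasp_force: 0.0
```

Call:
carry_out --deltas '[[[0, 0, 0.1, 0, 0, 0, -0.4], [0, 0, 0.195, 0, 0, 0, -0.4], [0, 0, 0.195, 0, 0, 0, 0], [0, 0, 0.195, 0, 0, 0, 1], [0, 0, 0.195, 0, 0, 0, 1], [0, 0, 0.195, 0, 0, 0, 1], [0, 0, 0.195, 0, 0, 0, 1], [0, 0, 0.195, 0, 0, 0, 1], [0, 0, 0.195, 0, 0, 0, 1], [0, 0, 0.195, 0, 0, 0, 1]]]'

```text
time_s: 21.58
position: [0.5989, 0.0193, 0.0448]
tcp_rot: [[-0.227, 0.974, 0.002], [0.974, 0.227, -0.001], [-0.001, 0.002, -1.0]]
force: [-1.5, -0.0, 6.5]
opening: 0.48
grasp_force: 30.0
```

Run:
```python
from h import *
s=telemetry.read_state(); print(s["position"],s["opening"],s["grasp_force"],s["joint_positions"])
```

```text
[0.5989 0.0193 0.0448] 0.47997589274427466 30.006333799101412 [ -8.8053  39.4506  92.5839  -0.0523  47.834  -21.9042]
```

Call:
carry_out --deltas '[[[0, 0, -0.1, 0, 0, 0, 1], [0, 0, -0.3, 0, 0, 0, 1], [0, 0, -0.5, 0, 0, 0, 1], [0, 0, -0.7, 0, 0, 0, 1], [0.1, 0, -0.9, 0, 0, 0, 1], [0.3, -0.1, -0.95, 0, 0, 0, 1], [0.5, -0.15, -0.95, 0, 0, 0, 1], [0.7, -0.2, -0.95, 0, 0, 0, 1], [0.85, -0.25, -0.95, 0, 0, 0, 1], [0.85, -0.25, -0.95, 0, 0, 0, 1]]]'

```text
time_s: 22.42
position: [0.5279, 0.1391, 0.1852]
tcp_rot: [[-0.231, 0.973, -0.006], [0.973, 0.231, 0.001], [0.003, -0.005, -1.0]]
force: [-0.6, 0.1, -2.4]
opening: 0.48
grasp_force: 30.0
```

Call:
carry_out --deltas '[[[0.2, -0.06, 0, 0, 0, 0, 1], [0.4, -0.12, 0, 0, 0, 0, 1], [0.6, -0.18, 0, 0, 0, 0, 1], [0.75, -0.22, 0, 0, 0, 0, 1], [0.8, -0.25, 0, 0, 0, 0, 1], [0.8, -0.25, 0, 0, 0, 0, 1], [0.8, -0.25, 0, 0, 0, 0, 1], [0.8, -0.25, 0, 0, 0, 0, 1], [0.8, -0.25, 0, 0, 0, 0, 1], [0.8, -0.25, 0, 0, 0, 0, 1]]]'

```text
time_s: 23.25
position: [0.4697, 0.2425, 0.1858]
tcp_rot: [[-0.226, 0.974, 0.0], [0.974, 0.226, -0.001], [-0.001, 0.0, -1.0]]
force: [0.4, 0.5, -2.5]
opening: 0.477
grasp_force: 30.0
```

Run:
```python
from h import *
s=telemetry.read_state(); print(s["position"],s["opening"],s["grasp_force"],s["joint_positions"])
im,T,K=snap("wrist","w12"); print("tip exp",proj([.4864,.3232,.095],T,K),"foot exp",proj([.4864,.3236,.01],T,K))
c=im[60:285,230:430]; cv2.imwrite("pics/w12c.png",cv2.resize(c,None,fx=2.6,fy=2.6,interpolation=cv2.INTER_CUBIC))
```

```text
[0.4697 0.2425 0.1858] 0.47652579815219076 29.99214309034869 [15.2198 23.2452 96.252  -0.0587 60.4944  2.2158]
tip exp [366.574  124.5159] foot exp [355.2997 121.4044]
```

View pics/w12c.png

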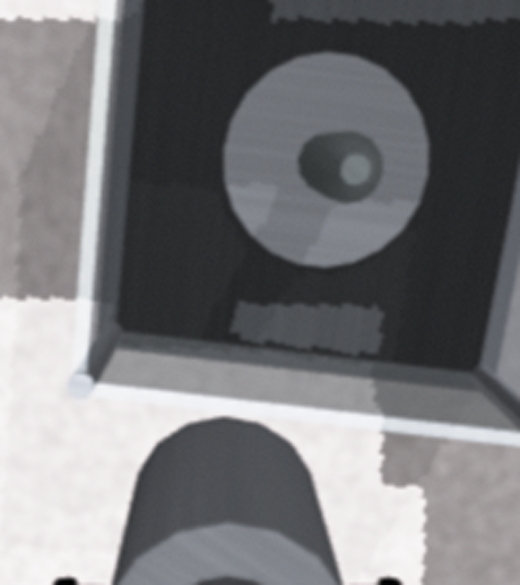

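The last view shows the spindle tip at w12 (367.3,125.0), the disc centre at (355.6,121.3), and the held sleeve with its lower rim apex at (316.5,220.8).

Run:
```python
from h import *
im,T,K=load("w12"); w6=load("w6")[1:]
print("tip",plane((367.3,125.),T,K,.095),"disc",plane((355.6,121.3),T,K,.01),"tri",tri([ray((367.3,125.),T,K),ray((274.3,102.1),*w6)]))
i=camera_info("wrist");Tc=i["T_tool_cam"]
for off in(-.002,0,.002): print(off,proj([.022+off,0,.0348],Tc,K))
go([.4864,.3234,.185],down(YB))
```

```text
tip [0.487 0.323 0.095] disc [0.4866 0.3237 0.01  ] tri (array([0.4867, 0.323 , 0.0974]), [np.float64(0.030211948783861825), np.float64(0.03021194878408179)])
-0.002 [317.2942 221.7351]
0 [317.292 218.529]
0.002 [317.2898 215.3065]
t 23.3 pos [0.4695 0.2426 0.1858] delta [0.4992 0.231  0.0051] [ 0.      0.0001 -0.0002] rows 1.9787743718546809 0.010603384002676205
```

Run:
```python
from h import *
im,T,K=load("w12");g=cv2.cvtColor(im,cv2.COLOR_BGR2GRAY).astype(int)
print(g[210:285,314:320].mean(1).astype(int))
Tc=camera_info("wrist")["T_tool_cam"]
for z in(.0348,.0368,-.0352,-.0332):
    for off in(-.001,0): print(z,off,proj([.022+off,0,z],Tc,K))
# widths of sleeve at rows
for r in(235,245,255): d=np.diff(g[r,260:380]); print(r,260+d.argmin(),260+d.argmax())
```

```text
[154 155 175 219 240 242 242 242 240 227 154  89  77  78  78  78  78  78
  78  78  79  78  79  79  79  79  79  80  79  79  79  79  80  79  79  80
  80  79  79  80  79  80  80  80  80  81  79  80  79  82  91 111 132 135
 133 134 134 136 137 138 137 136 135 134 135 137 137 139 139 137 131 113
  81  68  66]
0.0348 -0.001 [317.2931 220.1341]
0.0348 0 [317.292 218.529]
0.0368 -0.001 [317.2893 219.279 ]
0.0368 0 [317.2882 217.6857]
-0.0352 -0.001 [317.4804 262.1679]
-0.0352 0 [317.4792 260.0053]
-0.0332 -0.001 [317.473  260.5132]
-0.0332 0 [317.4718 258.3718]
235 286 345
245 281 349
255 279 352
```

Call:
carry_out --deltas '[[[0.15, 0.08, 0, 0, 0, 0, 1], [0.3, 0.16, 0, 0, 0, 0, 1], [0.45, 0.22, 0, 0, 0, 0, 1], [0.5, 0.239, 0.05, 0, 0, 0, 1], [0.5, 0.239, 0.1, 0, 0, 0, 1], [0.5, 0.239, 0.15, 0, 0, 0, 1], [0.5, 0.239, 0.2, 0, 0, 0, 1], [0.5, 0.239, 0.24, 0, 0, 0, 1], [0.5, 0.239, 0.24, 0, 0, 0, 1], [0.5, 0.239, 0.24, 0, 0, 0, 1]]]'

```text
time_s: 24.13
position: [0.4863, 0.3238, 0.1492]
tcp_rot: [[-0.226, 0.974, -0.001], [0.974, 0.226, -0.001], [-0.001, -0.002, -1.0]]
force: [0.5, 0.1, -2.4]
opening: 0.477
grasp_force: 30.0
```

Run:
```python
from h import *
go([.4873,.3238,.12],down(YB)); s=telemetry.read_state(); print(s["force"],s["moment"],s["qvel"])
```

```text
t 24.1333 pos [0.4863 0.3238 0.1492] delta [-0.0012  0.0072  0.1947] [-0.0003  0.0002 -0.0001] rows 0.7009189912285677 0.016444084292646037
[ 0.5035  0.1033 -2.4   ] [-0.0062 -0.1368  0.0183] [ 0.3087 -0.7715 -1.2241  0.156  -0.0998  0.0139]
```

Call:
carry_out --deltas '[[[0, 0.004, 0.02, 0, 0, 0, 1], [0, 0.005, 0.05, 0, 0, 0, 1], [0, 0.005, 0.08, 0, 0, 0, 1], [0, 0.005, 0.11, 0, 0, 0, 1], [0, 0.005, 0.14, 0, 0, 0, 1], [0, 0.005, 0.17, 0, 0, 0, 1], [0, 0.005, 0.19, 0, 0, 0, 1], [0, 0.005, 0.2, 0, 0, 0, 1], [0, 0.005, 0.2, 0, 0, 0, 1], [0, 0.005, 0.2, 0, 0, 0, 1]]]'

```text
time_s: 24.97
position: [0.4875, 0.3249, 0.1198]
tcp_rot: [[-0.227, 0.974, 0.0], [0.974, 0.227, -0.001], [-0.001, -0.0, -1.0]]
force: [0.8, 0.8, -2.1]
opening: 0.478
grasp_force: 30.0
```

Run:
```python
from h import *
go([.4873,.3238,.10],down(YB)); s=telemetry.read_state(); print(s["force"],s["moment"])
```

```text
t 24.9667 pos [0.4875 0.3249 0.1198] delta [-0.0069 -0.0028  0.1318] [-0.      0.0001  0.0001] rows 0.47496224510071816 0.0070746183956618336
[ 0.8164  0.7944 -2.1075] [-0.026  -0.0758 -0.0127]
```

Call:
carry_out --deltas '[[[-0.005, -0.001, 0.01, 0, 0, 0, 1], [-0.005, -0.001, 0.03, 0, 0, 0, 1], [-0.005, -0.001, 0.05, 0, 0, 0, 1], [-0.005, -0.001, 0.07, 0, 0, 0, 1], [-0.005, -0.001, 0.09, 0, 0, 0, 1], [-0.005, -0.001, 0.11, 0, 0, 0, 1], [-0.005, -0.001, 0.13, 0, 0, 0, 1], [-0.005, -0.001, 0.13, 0, 0, 0, 1], [-0.005, -0.001, 0.13, 0, 0, 0, 1], [-0.005, -0.001, 0.13, 0, 0, 0, 1]]]'

```text
time_s: 25.8
position: [0.4875, 0.3242, 0.1003]
tcp_rot: [[-0.227, 0.974, 0.0], [0.974, 0.227, -0.001], [-0.001, 0.0, -1.0]]
force: [0.4, -0.0, -2.4]
opening: 0.481
grasp_force: 30.0
```

Run:
```python
from h import *
go([.4873,.3238,.0448],down(YB)); s=telemetry.read_state(); print(s["force"],s["moment"])
```

```text
t 25.8 pos [0.4875 0.3242 0.1003] delta [-0.0018 -0.0017  0.3703] [0.     0.0001 0.0001] rows 1.3319271442402334 0.00706386161999865
[ 0.4301 -0.0274 -2.4136] [-0.038  -0.108  -0.0088]
```

The sleeve is past the taper without any contact force. I continue down.

Call:
carry_out --deltas '[[[0, 0, 0.03, 0, 0, 0, 1], [0, 0, 0.08, 0, 0, 0, 1], [0, 0, 0.13, 0, 0, 0, 1], [0, 0, 0.18, 0, 0, 0, 1], [0, 0, 0.23, 0, 0, 0, 1], [0, 0, 0.28, 0, 0, 0, 1], [0, 0, 0.32, 0, 0, 0, 1], [0, 0, 0.345, 0, 0, 0, 1], [0, 0, 0.35, 0, 0, 0, 1], [0, 0, 0.35, 0, 0, 0, 1]]]'

```text
time_s: 26.63
position: [0.4873, 0.324, 0.0474]
tcp_rot: [[-0.227, 0.974, -0.0], [0.974, 0.227, -0.001], [-0.001, -0.001, -1.0]]
force: [0.0, -0.3, -1.6]
opening: 0.484
grasp_force: 30.0
```

Call:
carry_out --deltas '[[[0, 0, 0.003, 0, 0, 0, 1], [0, 0, 0.006, 0, 0, 0, 1], [0, 0, 0.009, 0, 0, 0, 1], [0, 0, 0.012, 0, 0, 0, 1], [0, 0, 0.014, 0, 0, 0, 1], [0, 0, 0.016, 0, 0, 0, 1], [0, 0, 0.016, 0, 0, 0, 1], [0, 0, 0.016, 0, 0, 0, 1], [0, 0, 0.016, 0, 0, 0, 1], [0, 0, 0.016, 0, 0, 0, 1]]]'

```text
time_s: 27.47
position: [0.4875, 0.3241, 0.0455]
tcp_rot: [[-0.227, 0.974, 0.0], [0.974, 0.227, -0.001], [-0.001, 0.0, -1.0]]
force: [-0.4, -1.0, -2.1]
opening: 0.48
grasp_force: 30.0
```

Call:
carry_out --deltas '[[[0, 0, 0.003, 0, 0, 0, 1], [0, 0, 0.006, 0, 0, 0, 1], [0, 0, 0.008, 0, 0, 0, 1], [0, 0, 0.01, 0, 0, 0, 1], [0, 0, 0.01, 0, 0, 0, 1], [0, 0, 0.01, 0, 0, 0, 1], [0, 0, 0.01, 0, 0, 0, 1], [0, 0, 0.01, 0, 0, 0, 1], [0, 0, 0.01, 0, 0, 0, 1], [0, 0, 0.01, 0, 0, 0, 1]]]'

```text
time_s: 28.3
position: [0.4874, 0.3241, 0.0448]
tcp_rot: [[-0.227, 0.974, 0.0], [0.974, 0.227, -0.0], [-0.001, 0.0, -1.0]]
force: [-2.2, -2.1, 4.6]
opening: 0.485
grasp_force: 30.0
```

Contact with the turntable at the expected height. I open part way, wait, and rise straight up.

Call:
carry_out --deltas '[[[0, 0, 0.01, 0, 0, 0, -0.1], [0, 0, 0.01, 0, 0, 0, -0.2], [0, 0, 0.01, 0, 0, 0, -0.35], [0, 0, 0.01, 0, 0, 0, -0.35], [0, 0, 0.01, 0, 0, 0, -0.35], [0, 0, 0.01, 0, 0, 0, -0.35], [0, 0, 0.01, 0, 0, 0, -0.35], [0, 0, 0.01, 0, 0, 0, -0.35], [0, 0, 0.01, 0, 0, 0, -0.35], [0, 0, 0.01, 0, 0, 0, -0.35]]]'

```text
time_s: 29.13
position: [0.4874, 0.3241, 0.0424]
tcp_rot: [[-0.227, 0.974, 0.0], [0.974, 0.227, -0.001], [-0.001, -0.0, -1.0]]
force: [0.9, 0.9, 0.8]
opening: 0.671
grasp_force: 0.0
```

Call:
carry_out --deltas '[[[0, 0, 0, 0, 0, 0, -0.35], [0, 0, -0.05, 0, 0, 0, -0.35], [0, 0, -0.15, 0, 0, 0, -0.35], [0, 0, -0.25, 0, 0, 0, -0.35], [0, 0, -0.4, 0, 0, 0, -0.35], [0, 0, -0.55, 0, 0, 0, -0.35], [0, 0, -0.7, 0, 0, 0, -0.35], [0, 0, -0.85, 0, 0, 0, -0.35], [0, 0, -1, 0, 0, 0, -0.35], [0, 0, -1, 0, 0, 0, -0.35]]]'

```text
time_s: 29.97
position: [0.4905, 0.3256, 0.1979]
tcp_rot: [[-0.227, 0.974, 0.01], [0.974, 0.227, 0.004], [0.001, 0.01, -1.0]]
force: [0.3, 1.4, 0.5]
opening: 0.679
grasp_force: 0.0
```

Run:
```python
from m2 import *
s=telemetry.read_state(); print(s["position"],s["joint_positions"])
im,T,K=snap("wrist","w13"); print(proj([.4867,.3233,.08],T,K)); print(ring("w13",[.4867,.3233,.08]))
go([.51,0,.30],down(-9.3));
```

```text
[0.4905 0.3256 0.1979] [22.7285 26.7342 87.5298 -0.0336 65.1441  9.5968]
[310.5994 220.3724]
(196.29595947265625, 223.25502014160156) (311.9398307800293, 218.7867889404297) [0.4875 0.3249 0.08  ]
(116.78094482421875, 121.21124267578125) (310.48449325561523, 219.70621871948242) [0.4865 0.3238 0.08  ]
(89.3292465209961, 247.61141967773438) (309.80871963500977, 183.50816440582275) [0.4793 0.3529 0.08  ]
[0.4844 0.3339 0.08  ]
t 30.0167 pos [0.4893 0.325  0.1956] delta [-2.1411 -0.3533 -0.6996] [ 0.001  -0.0003  0.0623] rows 8.201541738587787 3.1346145753508314
```

The sleeve's bore ring measures 29.8 px, as expected with its top at z=0.08, and it is centred at (0.4865, 0.3238): seated and released. Now to the knob.

Call:
carry_out --deltas '[[[-0.2, 0, -0.1, 0, 0, 0, -0.5], [-0.4, 0, -0.1, 0, 0, 0, -0.5], [-0.6, -0.1, -0.1, 0, 0, 0, -0.5], [-0.8, -0.14, -0.1, 0, 0, 0, -0.5], [-1, -0.14, -0.1, 0, 0, 0, -0.5], [-1, -0.14, -0.1, 0, 0, 0, -0.5], [-1, -0.14, -0.1, 0, 0, 0, -0.5], [-1, -0.14, -0.1, 0, 0, 0, -0.5], [-1, -0.14, -0.1, 0, 0, 0, -0.5], [-1, -0.14, -0.1, 0, 0, 0, -0.5]]]'

```text
time_s: 30.85
position: [0.5006, 0.1744, 0.2072]
tcp_rot: [[-0.229, 0.973, -0.001], [0.973, 0.229, -0.0], [-0.0, -0.001, -1.0]]
force: [-0.1, -0.4, -0.0]
opening: 0.749
grasp_force: 0.0
```

Call:
carry_out --deltas '[[[-0.2, 0, -0.1, 0, 0, 0, -0.5], [-0.4, 0, -0.1, 0, 0, 0, -0.5], [-0.6, -0.1, -0.1, 0, 0, 0, -0.5], [-0.8, -0.14, -0.1, 0, 0, 0, -0.5], [-1, -0.14, -0.1, 0, 0, 0, -0.5], [-1, -0.14, -0.1, 0, 0, 0, -0.5], [-1, -0.14, -0.1, 0, 0, 0, -0.5], [-1, -0.14, -0.1, 0, 0, 0, -0.5], [-1, -0.14, -0.1, 0, 0, 0, -0.5], [-1, -0.14, -0.1, 0, 0, 0, -0.5]]]'

```text
time_s: 31.68
position: [0.5143, 0.0239, 0.2225]
tcp_rot: [[-0.229, 0.973, -0.0], [0.973, 0.229, -0.0], [-0.0, -0.0, -1.0]]
force: [0.5, -0.3, -0.4]
opening: 0.749
grasp_force: 0.0
```

Call:
carry_out --deltas '[[[-0.2, 0, -0.1, 0, 0, 0, -0.5], [-0.4, 0, -0.1, 0, 0, 0, -0.5], [-0.6, -0.1, -0.1, 0, 0, 0, -0.5], [-0.8, -0.14, -0.1, 0, 0, 0, -0.5], [-1, -0.14, -0.1, 0, 0, 0, -0.5], [-1, -0.14, -0.1, 0, 0, 0, -0.5], [-1, -0.14, -0.1, 0, 0, 0, -0.5], [-1, -0.14, -0.1, 0, 0, 0, -0.5], [-1, -0.14, -0.1, 0, 0, 0, -0.5], [-1, -0.14, -0.1, 0, 0, 0, -0.5]]]'

```text
time_s: 32.52
position: [0.528, -0.1267, 0.2377]
tcp_rot: [[-0.229, 0.973, -0.0], [0.973, 0.229, -0.0], [-0.0, -0.0, -1.0]]
force: [0.6, -0.1, -0.1]
opening: 0.751
grasp_force: 0.0
```

Call:
carry_out --deltas '[[[-0.2, 0, -0.1, 0, 0, -0.018, -0.5], [-0.4, 0, -0.1, 0, 0, -0.037, -0.5], [-0.6, -0.1, -0.1, 0, 0, -0.056, -0.5], [-0.8, -0.14, -0.1, 0, 0, -0.075, -0.5], [-1, -0.14, -0.1, 0, 0, -0.094, -0.5], [-1, -0.14, -0.1, 0, 0, -0.113, -0.5], [-1, -0.14, -0.1, 0, 0, -0.132, -0.5], [-1, -0.14, -0.1, 0, 0, -0.151, -0.5], [-1, -0.14, -0.1, 0, 0, -0.17, -0.5], [-1, -0.14, -0.1, 0, 0, -0.188, -0.5]]]'

```text
time_s: 33.35
position: [0.5421, -0.278, 0.2527]
tcp_rot: [[-0.988, 0.152, -0.0], [0.152, 0.988, -0.0], [0.0, -0.0, -1.0]]
force: [-0.4, 0.9, 0.5]
opening: 0.75
grasp_force: 0.0
```

Run:
```python
from h import *
w1=load("w1")[1:]; print("screw ctr w1",plane((405.75,150.1),*w1,.046),[plane(p,*w1,.046) for p in((365.3,95.7),(463.9,113),(347.6,187.2))])
s=telemetry.read_state(); print(s["position"],s["joint_positions"])
im,T,K=snap("wrist","w14"); print(proj([.551,-.312,.046],T,K))
go([.551,-.312,.25],down(80.7))
```

```text
screw ctr w1 [ 0.5535 -0.3129  0.046 ] [array([ 0.5048, -0.2542,  0.046 ]), array([ 0.6155, -0.2722,  0.046 ]), array([ 0.4879, -0.3559,  0.046 ])]
[ 0.5421 -0.278   0.2527] [ -37.6366   25.4737   80.2321   -0.014    74.304  -118.8647]
[287.2277 210.4951]
t 33.4 pos [ 0.5421 -0.278   0.2528] delta [-0.0922 -0.2152  0.0186] [-0.0001 -0.      0.002 ] rows 0.8448338663284848 0.10198729180584101
```

Run:
```python
from h import *
from m1 import rect
im,T,K=load("w14"); hsv=cv2.cvtColor(im,cv2.COLOR_BGR2HSV)
print("BOX",rect("w14",(75,15,30),(105,120,255),.046,(190,100,200,190)))
roi=np.zeros(im.shape[:2],np.uint8); cv2.circle(roi,(287,210),75,255,-1)
m=cv2.inRange(hsv,(0,0,0),(180,255,45))&roi
n,l,st,c=cv2.connectedComponentsWithStats(m)
for i in range(1,n):
    if st[i,4]>12: print("dark",st[i],c[i],plane(c[i],T,K,.046),plane(c[i],T,K,.096))
# white line inside the knob: bright pixels near knob top
u,v=proj([.551,-.3125,.096],T,K); print("knob top exp",u,v)
k=np.zeros_like(roi); cv2.circle(k,(int(u),int(v)),26,255,-1)
m=cv2.inRange(hsv,(0,0,85),(180,80,255))&k; n,l,st,c=cv2.connectedComponentsWithStats(m)
for i in range(1,n):
    if st[i,4]>8: 
        p=np.argwhere(l==i)[:,::-1].astype(np.float32); print("bright",st[i],c[i],cv2.minAreaRect(p),plane(c[i],T,K,.096))
```

```text
w4 board (((545.677734375, 9.928398132324219), (209.14466857910156, 148.83155822753906), 13.237753868103027), ((333.1177062988281, 162.4705810546875), (121.26780700683594, 174.14056396484375), 75.96376037597656))
w5 board (((546.0767822265625, 10.656150817871094), (210.28807067871094, 150.87783813476562), 13.061830520629883), ((329.7848815917969, 273.75347900390625), (103.67434692382812, 158.45907592773438), 77.19573211669922))
box w1 (((549.1697387695312, -312.8304443359375), (118.32440948486328, 130.7883758544922), 80.67697143554688), ((403.9031677246094, 148.61082458496094), (116.82543182373047, 107.13414001464844), 10.17551040649414))
box w2 (((551.1976928710938, -310.29315185546875), (122.72611236572266, 128.0820770263672), 80.63627624511719), ((337.96368408203125, 221.5113983154297), (108.21700286865234, 98.18514251708984), 9.141639709472656))
far end (array([0.4881, 0.0309, 0.0537]), [np.float64(0.13976043340846456), np.float64(0.13976043340861286)])
tl [0.4672 0.0258 0.052 ]
tr [0.5092 0.0353 0.052 ]
bl [ 0.4835 -0.0416  0.052 ]
br [ 0.5237 -0.0296  0.052 ]
sq (367.1245359433
[... 881 characters left out ...]
016  0.096 ]
dark [ 262  192   46   53 1616] [284.8948 216.5501] [ 0.5571 -0.3156  0.046 ] [ 0.545  -0.3094  0.096 ]
dark [318 192  17   9  52] [326.2692 195.8846] [ 0.5419 -0.2693  0.046 ] [ 0.5317 -0.2689  0.096 ]
knob top exp 282.7404365155863 223.3009334375578
bright [280 202   5  18  87] [281.977  210.5977] ((282.0, 210.5), (17.0, 4.0), 90.0) [ 0.539 -0.311  0.096]
bright [256 208  33  42 361] [266.4294 233.2992] ((267.544189453125, 232.6951141357422), (48.25971984863281, 16.78418731689453), 55.980648040771484) [ 0.5582 -0.3293  0.096 ]
bright [295 225  13  17  65] [302.3231 234.0615] ((303.25, 233.25001525878906), (6.363960266113281, 16.970561981201172), 45.0) [ 0.5641 -0.2963  0.096 ]
```

Run:
```python
from h import *
im,T,K=load("w14")
for r in(192,202,220,245): print(r,plane((282,r),T,K,.096))
go([.552,-.313,.10],down(80.8))
```

```text
192 [ 0.522  -0.3079  0.096 ]
202 [ 0.5311 -0.3096  0.096 ]
220 [ 0.5478 -0.3126  0.096 ]
245 [ 0.5718 -0.317   0.096 ]
t 33.4 pos [ 0.5421 -0.278   0.2528] delta [-0.1    -0.2204  1.0186] [-0.0001 -0.      0.0017] rows 3.7661042131070963 0.0880290484472037
```

Call:
carry_out --deltas '[[[-0.1, -0.1, 0, 0, 0, 0.002, -0.5], [-0.1, -0.22, 0.1, 0, 0, 0.002, -0.5], [-0.1, -0.22, 0.3, 0, 0, 0.002, -0.5], [-0.1, -0.22, 0.5, 0, 0, 0.002, -0.5], [-0.1, -0.22, 0.7, 0, 0, 0.002, -0.5], [-0.1, -0.22, 0.8, 0, 0, 0.002, -0.5], [-0.1, -0.22, 0.9, 0, 0, 0.002, -0.5], [-0.1, -0.22, 0.9, 0, 0, 0.002, -0.5], [-0.1, -0.22, 0.9, 0, 0, 0.002, -0.5], [-0.1, -0.22, 0.9, 0, 0, 0.002, -0.5]]]'

```text
time_s: 34.23
position: [0.5524, -0.3142, 0.1189]
tcp_rot: [[-0.985, 0.172, 0.001], [0.172, 0.985, -0.002], [-0.002, -0.001, -1.0]]
force: [-0.1, -1.1, -0.3]
opening: 0.748
grasp_force: 0.0
```

Run:
```python
from h import *
go([.5517,-.3132,.066],down(80.8))
```

```text
t 34.2333 pos [ 0.5524 -0.3142  0.1189] delta [0.0061 0.0064 0.3525] [-0.0002  0.0003 -0.002 ] rows 1.2682951254421417 0.10101830954263648
```

Call:
carry_out --deltas '[[[0.004, 0.006, 0.08, 0, 0, -0.002, -0.5], [0.004, 0.006, 0.16, 0, 0, -0.002, -0.5], [0.004, 0.006, 0.25, 0, 0, -0.002, 0], [0.004, 0.006, 0.32, 0, 0, -0.002, 0], [0.004, 0.006, 0.35, 0, 0, -0.002, 0.3], [0.004, 0.006, 0.352, 0, 0, -0.002, 0.3], [0.004, 0.006, 0.352, 0, 0, -0.002, 0.3], [0.004, 0.006, 0.352, 0, 0, -0.002, 0.3], [0.004, 0.006, 0.352, 0, 0, -0.002, 0.3], [0.004, 0.006, 0.352, 0, 0, -0.002, 0.3]]]'

```text
time_s: 35.07
position: [0.5515, -0.3137, 0.0657]
tcp_rot: [[-0.987, 0.16, 0.001], [0.16, 0.987, -0.001], [-0.001, -0.001, -1.0]]
force: [0.6, 0.3, 0.1]
opening: 0.362
grasp_force: 0.0
```

Run:
```python
from h import *
go([.5517,-.3132,.066],down(80.8)); s=telemetry.read_state(); print(s["force"])
```

```text
t 35.0667 pos [ 0.5515 -0.3137  0.0657] delta [-0.0009  0.0032 -0.0017] [-0.0002  0.0002  0.    ] rows 0.013543433332269917 0.015175933685115004
[0.6238 0.2957 0.1349]
```

Call:
carry_out --deltas '[[[0, 0.003, 0, 0, 0, 0, 1], [0, 0.003, 0, 0, 0, 0, 1], [0, 0.003, 0, 0, 0, 0, 1], [0, 0.003, 0, 0, 0, 0, 1], [0, 0.003, 0, 0, 0, 0, 1], [0, 0.003, 0, 0, 0, 0, 1], [0, 0.003, 0, 0, 0, 0, 1], [0, 0.003, 0, 0, 0, 0, 1], [0, 0.003, 0, 0, 0, 0, 1], [0, 0.003, 0, 0, 0, 0, 1]]]'

```text
time_s: 35.9
position: [0.5514, -0.313, 0.0652]
tcp_rot: [[-0.987, 0.16, 0.001], [0.16, 0.987, -0.001], [-0.001, -0.001, -1.0]]
force: [0.4, 0.2, 2.8]
opening: 0.005
grasp_force: 1.5
```

Run:
```python
from h import *
s=telemetry.read_state(); print(s["force"],s["moment"],s["tcp_rot"][:,1],s["position"])
```

```text
[0.3894 0.166  2.7879] [ 0.1893 -0.1945 -0.0139] [ 0.1596  0.9872 -0.0009] [ 0.5514 -0.313   0.0652]
```

Call:
carry_out --deltas '[[[0, 0, 0, 0, 0, 0, 1], [0, 0, 0, 0, 0, 0, 1], [0, 0, 0, 0, 0, 0, 1], [0, 0, 0, 0, 0, 0, 1], [0, 0, 0, 0, 0, 0, 1], [0, 0, 0, 0, 0, 0, 1], [0, 0, 0, 0, 0, 0, 1], [0, 0, 0, 0, 0, 0, 1], [0, 0, 0, 0, 0, 0, 1], [0, 0, 0, 0, 0, 0, 1]]]'

```text
time_s: 36.73
position: [0.5514, -0.313, 0.0651]
tcp_rot: [[-0.987, 0.16, 0.0], [0.16, 0.987, -0.001], [-0.001, -0.001, -1.0]]
force: [0.6, 0.4, 4.3]
opening: 0.007
grasp_force: 1.5
```

Run:
```python
from h import *
s=telemetry.read_state(); print(s["force"],s["moment"],s["opening"],s["grasp_force"],s["position"])
K,T=[camera_info("wrist")[k] for k in("mtx","T_tool_cam")]
im,Tw,K=snap("wrist","w15"); g=cv2.cvtColor(im,cv2.COLOR_BGR2GRAY)
print(proj([.5517,-.313,.096],Tw,K))
print(cv2.resize(g[200:400,220:420],(40,25),interpolation=cv2.INTER_AREA))
```

```text
[0.5829 0.3613 4.3034] [ 0.1294 -0.3599 -0.0213] 0.00676359272010557 1.530456162581686 [ 0.5514 -0.313   0.0651]
[318.8582 303.4509]
[[116 117 117 117 117 118 125 126 128 128 129 130 130 129 128 128 127 127
  127 127 126 126 127 127 127 127 126 126 125 126 126 126 126 126 126 125
  125 124 124 124]
 [117 117 117 117 117 117 123 127 128 128 129 129 130 130 128 128 134 140
  144 144 143 142 135 129 127 128 127 126 126 127 127 128 127 126 126 125
  124 123 123 124]
 [117 118 118 119 118 117 117 118 119 121 123 122 124 138 155 162 165 167
  170 165 167 170 169 168 162 146 132 129 128 128 128 128 127 126 125 125
  124 122 122 122]
 [116 117 118 118 118 118 117 117 117 116 116 127 151 161 160 156 156 152
  139 138 149 156 167 168 171 171 166 145 129 128 127 126 125 124 124 112
   90  76 121 118]
 [115 116 117 117 117 117 118 118 118 118 137 156 158 161 135  77  49  24
   15  41  41  16  38  73 115 166 167 167 156 129 125 105  78  55  33  35
   57  74 116 118]
 [116 115 116 117 118 118 119 119 118 132 159 157 140  69  21  20  19  10
    8  70  70   8  12  20  19  43 125 166 169 156 126  65 
[... 2508 characters left out ...]
  29  29  29
   29  29  29  29]
 [ 31  31  31  31  31  31  31  30  31  30  31  30  30  31  37  63  54  62
   62  60  59  59  58 102  51  30  30  29  29  29  29  29  29  29  29  29
   29  29  29  29]
 [ 30  30  30  30  30  29  30  30  30  30  30  30  30  30  35  56  13  16
   16  38  15  16  17  98  46  30  29  29  29  30  29  29  29  29  29  29
   29  29  29  29]
 [ 28  28  28  28  28  28  29  29  29  29  29  29  29  29  31  49   9  14
   13  51  13  13  11  89  39  29  29  29  29  29  29  28  29  29  28  29
   29  29  28  29]
 [ 28  28  28  28  28  28  28  27  28  28  28  28  28  27  24  10  34  77
   77  89  76  77  33  14  24  28  28  27  27  27  27  27  27  27  27  27
   27  27  27  27]]
```

The picture array shows the bar with its white line at column ~317, centred between the fingertips, which straddle it. Opening reads low, so I press in small steps and watch the force against the 4–8 N spring.

Call:
carry_out --deltas '[[[0, 0, 0.01, 0, 0, 0, 1], [0, 0, 0.02, 0, 0, 0, 1], [0, 0, 0.03, 0, 0, 0, 1], [0, 0, 0.04, 0, 0, 0, 1], [0, 0, 0.04, 0, 0, 0, 1], [0, 0, 0.04, 0, 0, 0, 1], [0, 0, 0.04, 0, 0, 0, 1], [0, 0, 0.04, 0, 0, 0, 1], [0, 0, 0.04, 0, 0, 0, 1], [0, 0, 0.04, 0, 0, 0, 1]]]'

```text
time_s: 37.62
position: [0.5514, -0.313, 0.0593]
tcp_rot: [[-0.987, 0.16, 0.001], [0.16, 0.987, -0.001], [-0.001, -0.001, -1.0]]
force: [0.9, 0.4, 5.9]
opening: 0.006
grasp_force: 2.8
```

Run:
```python
from h import *
s=telemetry.read_state(); print(s["force"],s["moment"],s["opening"],s["grasp_force"],s["position"])
im,Tw,K=snap("wrist","w16"); g=cv2.cvtColor(im,cv2.COLOR_BGR2GRAY); g0=cv2.cvtColor(load("w15")[0],cv2.COLOR_BGR2GRAY)
print(g0[250:300:8,285:350:2]);
# white line extents along column 317
for q in (g0,g): c=q[200:300,312:322].max(1); r=np.where(c>60)[0]+200; print(r[(r>230)])
```

```text
[0.9123 0.3633 5.8534] [ 0.2335 -0.3599 -0.0308] 0.006241159305546443 2.818142671021633 [ 0.5514 -0.313   0.0593]
[[ 20  18  19  18  20  20  18  19  18  19  11   9   7   8   9  20  87 103
  102  67   6  10   9   5   8  17  16  19  19  20  18  18  18]
 [ 20  19  19  22  20  20  18  21  20  17   7  13  14  14  13  13  13  14
   14  16  14  15  12  13   8   9  13  18  21  22  18  18  18]
 [ 20  20  17  18  17  18  19  18  20  17  14  17  17  18  19  60 190 197
  194 115  15  19  17  14   7  10  12  14  17  20  21  18  19]
 [ 19  20  20  20  18  21  19  18  21  14  13  16  19  17  18  73 190 196
  191  87  17  17  15  13   8   8  11   9  12  17  18  17  18]
 [ 19  20  18  20  20  18  14  11   8   4  12  16  18  19  18  91 193 197
  190  68  16  17  11   5   7   9  10  15  17  20  18  19  17]
 [ 19  18  19  20  19  15  10   4   8   3   8  13  11  11  11  18  49  18
   11  10  13  10   5   3  10   4   6  12  10  14  11  12  16]
 [ 23  19  20  19  22  11   4   7   3   3   7   9   8   9  11  10  10  11
   11  12  11  11   8   5   3   5   9   6  10   8  10   9  15]]
[236 237 238 239 240 241 242 243 244 245 246 247 248 249 250 251 252 253
 254 255 261 262 263 264 265 266 267 268 269 270 271 272 273 274 275 276
 277 278 279 280 281 282 283 284 285 286 287 288]
[236 237 238 239 240 241 242 243 244 245 246 247 248 249 250 251 252 253
 254 255 261 262 263 264 265 266 267 268 269 270 271 272 273 274 275 276
 277 278 279 280 281 282 283 284 285 286 287 288 289 290]
```

The knob's line stayed fixed in the wrist image while I descended 6 mm, and Fz is 5.9 N, so the knob is sinking with the fingers. I press close to the bottom.

Call:
carry_out --deltas '[[[0, 0, 0.01, 0, 0, 0, 1], [0, 0, 0.018, 0, 0, 0, 1], [0, 0, 0.024, 0, 0, 0, 1], [0, 0, 0.024, 0, 0, 0, 1], [0, 0, 0.024, 0, 0, 0, 1], [0, 0, 0.024, 0, 0, 0, 1], [0, 0, 0.024, 0, 0, 0, 1], [0, 0, 0.024, 0, 0, 0, 1], [0, 0, 0.024, 0, 0, 0, 1], [0, 0, 0.024, 0, 0, 0, 1]]]'

```text
time_s: 38.5
position: [0.5514, -0.313, 0.056]
tcp_rot: [[-0.987, 0.16, 0.001], [0.16, 0.987, -0.001], [-0.001, -0.001, -1.0]]
force: [1.0, 2.0, 7.8]
opening: 0.009
grasp_force: 3.6
```

Run:
```python
from h import *
s=telemetry.read_state(); print(s["force"],s["moment"],s["opening"],s["grasp_force"],s["position"])
im,Tw,K=snap("wrist","w17"); g=cv2.cvtColor(im,cv2.COLOR_BGR2GRAY)
c=g[200:300,312:322].max(1); r=np.where(c>60)[0]+200; print(r[(r>230)])
```

```text
[1.0051 1.9986 7.806 ] [ 0.239  -0.276  -0.0145] 0.008797054071637729 3.552661902504042 [ 0.5514 -0.313   0.056 ]
[236 237 238 239 240 241 242 243 244 245 246 247 248 249 250 251 252 253
 254 255 261 262 263 264 265 266 267 268 269 270 271 272 273 274 275 276
 277 278 279 280 281 282 283 284 285 286 287 288 289]
```

Fz of 7.8 N corresponds to about 9 mm of press. I begin the clockwise turn (positive about tool z).

Call:
carry_out --deltas '[[[0, 0, 0, 0, 0, 0.01, 1], [0, 0, 0, 0, 0, 0.02, 1], [0, 0, 0, 0, 0, 0.03, 1], [0, 0, 0, 0, 0, 0.04, 1], [0, 0, 0, 0, 0, 0.05, 1], [0, 0, 0, 0, 0, 0.06, 1], [0, 0, 0, 0, 0, 0.07, 1], [0, 0, 0, 0, 0, 0.08, 1], [0, 0, 0, 0, 0, 0.08, 1], [0, 0, 0, 0, 0, 0.08, 1]]]'

```text
time_s: 39.38
position: [0.551, -0.3133, 0.0559]
tcp_rot: [[-0.788, 0.615, -0.0], [0.615, 0.788, -0.001], [-0.001, -0.001, -1.0]]
force: [0.1, -0.2, 8.0]
opening: 0.007
grasp_force: 3.6
```

```bash
cat > kn.py <<'E'
from h import *
import sys
s=telemetry.read_state(); y=s["tcp_rot"][:,1]; print("yaw",np.degrees(np.arctan2(y[1],y[0])),s["force"],s["moment"],s["opening"],s["grasp_force"],s["position"])
im,Tw,K=snap("wrist",sys.argv[1]); g=cv2.cvtColor(im,cv2.COLOR_BGR2GRAY)
m=np.zeros_like(g); m[236:296,300:336]=(g[236:296,300:336]>90)*255
p=np.argwhere(m>0)[:,::-1].astype(np.float32); print("line",len(p),cv2.fitLine(p,cv2.DIST_HUBER,0,.01,.01).ravel())
P=[plane(q,Tw,K,float(sys.argv[2])) for q in p[p[:,1]>258]]; P=np.array(P)[:,:2].astype(np.float32); v=cv2.fitLine(P*1000,cv2.DIST_HUBER,0,.01,.01).ravel(); print("world line yaw",np.degrees(np.arctan(v[1]/v[0])))
E
python3 kn.py w18 .087; go="from h import *; go([.5514,-.313,.056],down(11.5))"; python3 -c "$go"
```

```text
yaw 52.0195767665208 [ 0.0781 -0.2178  8.037 ] [ 0.0459 -0.1032 -0.0316] 0.006946958034012457 3.558457810431719 [ 0.551  -0.3133  0.0559]
line 129 [  0.4046   0.9145 304.2129 275.4754]
world line yaw -16.649664
t 39.4333 pos [ 0.551  -0.3133  0.056 ] delta [-0.0005  0.0033 -0.0001] [-0.0001  0.0002  0.1126] rows 0.01214370235925063 5.659643910149786
```

Run:
```python
from h import *
d={k:load(k) for k in("w1","w14","w15")}
g=cv2.cvtColor(d["w14"][0],cv2.COLOR_BGR2GRAY); print(g[186:226,278:287].max(1))
g1=cv2.cvtColor(d["w1"][0],cv2.COLOR_BGR2GRAY); print(g1[146:160,384:416:2])
a=ray((317.5,260.5),*d["w15"][1:])
for px in((281.8,201.5),(281.8,199)): print(tri([ray(px,*d["w14"][1:]),a]))
for px in((394,151.3),(390,150.5)): print(tri([ray(px,*d["w1"][1:]),a]))
s=telemetry.read_state();print(s["joint_positions"])
```

```text
[154 154 151 148 142 125  72  52  81  88  87  93 114 125  60  33 105 176
 187 185 186 185 185 186 185 185 185 186 186 186 185 187 185 159  80  22
  18  20  18  19]
[[139  92  17  10   8   3   8   7   4   6   6   7   5   6  10   8]
 [135  75  32  25   9   1   5   8  10   5   8   5   5   6   7   7]
 [135  63  58  54  19   6  11   9   4   9  10   7   9   6   6   6]
 [131  47  66  72  41  11  24  18  13  11  10   9   7   8  11   8]
 [125  37  54  73  51  22  57  48  36  21  16   8   8   8  11   6]
 [118  30  26  57  45  27  88  86  72  55  40  29  15  12  10   7]
 [114  30  11  30  33  26  90 100  96  93  78  63  48  31   9  10]
 [117  31   5   6  13  17  67  84  92  98  98  96  87  58   8  10]
 [126  36   9   6   2   7  27  39  57  77  88  94 100  68  11   9]
 [129  41  13   7   5   4   7  10  21  32  45  68  84  61   9   9]
 [127  42  15  12   4   6   6   9   8   8  14  28  41  36   9   9]
 [127  47  15  12  13   7   6   4   6   6   7   7  12  13   6  10]
 [128  53  15  16  14  13   7   6   5   5   7   7   7   4  11   6]
 [130  57  15  15  17  12  12   6   7   5   4   7   8  11   7   8]]
(array([ 0.5308, -0.31  ,  0.0956]), [np.float64(0.2937107229629675), np.float64(0.29371072296303596)])
(array([ 0.5267, -0.3088,  0.1059]), [np.float64(0.8479359759319063), np.float64(0.8479359759319767)])
(array([ 0.5303, -0.3099,  0.0972]), [np.float64(0.25934646318341825), np.float64(0.259346463183461)])
(array([ 0.5226, -0.308 ,  0.1172]), [np.float64(0.9242766080686826), np.float64(0.9242766080685517)])
[-39.6752  40.5323  86.8937  -0.081   52.5206 -91.6489]
```

Run:
```python
from h import *
Tc=camera_info("wrist")["T_tool_cam"];K=camera_info("wrist")["mtx"]
for p in([.0208,0,-.031],[.0042,0,-.031],[.0095,0,-.031],[.0095,.007,-.019],[.0095,.007,0],[.0095,.02,0],[0,0,0]): print(p,proj(p,Tc,K))
for f in("w15","w18"):
    im=load(f)[0][:,:,:].max(2); q=cv2.resize(im[225:330,265:375],(73,42),interpolation=cv2.INTER_AREA).astype(int)
    lv=[6,9,12,15,18,21,30,60,100,150]; 
    print(f); print("\n".join("".join("0123456789#"[sum(v>=t for t in lv)] for v in r) for r in q))
```

```text
[0.0208, 0, -0.031] [318.4764 259.7248]
[0.0042, 0, -0.031] [318.4673 293.7941]
[0.0095, 0, -0.031] [318.4702 283.1257]
[0.0095, 0.007, -0.019] [332.9352 272.8156]
[0.0095, 0.007, 0] [331.5511 258.8383]
[0.0095, 0.02, 0] [356.2006 258.8207]
[0, 0, 0] [318.2773 275.4912]
w15
99999999999#################################################9999999999999
999999999#####################################################99999999999
99999999###################99888888888888899####################999999999
999999################99987754444433433333467899#################99999999
99999##############987754456666666788876666544367899##############9999999
9999#############9874456666654322588988633456665434689#############999999
999############98745666666542222258898852112356666654789############99999
99###########98745666655655321211588988521212456665664478############9999
99#########986356666666665521212268899862222135555556664578###########999
9##########86456666566666542122226889986222112565565556554689#########999
9#########875565666666665542222226899987222112344556555565568#########999
#########97
[... 4694 characters left out ...]
2121010012223257888888777777777777
4444444444444444444342000111212112121112211100013444444444544444444444444
4444444444444444444442100111122211211211111110013444444444444444344444443
4444443444444444444442000111212111221211211110114444444444444444444444434
4444444434444444444432001111111121121112222210013344444444444444444444444
4444444444444444444431011112111111221112111100013444444444344443444444444
4444344444444444444431000111111111222112111110013444444444444444444443443
4444444444444444444433200111111112222111121100034444444344444444344444444
4444444444444444444477761111211113641111212113777644444444444343444444444
3444444444444444444678772011211113762111122106788754444444444444444444444
```

The printed patches show the bar no longer moving with the fingers. They are shut on top of the bar: it slid under them while being pressed, so the finger ends sit about 3 cm higher than I assumed. I'll rise, open, measure where the knob now stands, and take it deeper.

Call:
carry_out --deltas '[[[0, 0, -0.03, 0, 0, 0, 1], [0, 0, -0.06, 0, 0, 0, 1], [0, 0, -0.1, 0, 0, 0, 1], [0, 0, -0.15, 0, 0, -0.02, 0], [0, 0, -0.2, 0, 0, -0.04, 0], [0, 0, -0.2, 0, 0, -0.06, -0.2], [0, 0, -0.2, 0, 0, -0.06, -0.2], [0, 0, -0.2, 0, 0, -0.06, -0.2], [0, 0, -0.2, 0, 0, -0.06, -0.2], [0, 0, -0.2, 0, 0, -0.06, -0.2]]]'

```text
time_s: 40.27
position: [0.5506, -0.3124, 0.0848]
tcp_rot: [[-0.959, 0.284, -0.001], [0.284, 0.959, 0.0], [0.001, 0.0, -1.0]]
force: [-0.9, 0.2, 0.5]
opening: 0.452
grasp_force: 0.0
```

Run:
```python
from h import *
s=telemetry.read_state(); y=s["tcp_rot"][:,1]; print("yaw",np.degrees(np.arctan2(y[1],y[0])),s["force"],s["opening"],s["position"])
im,T,K=snap("wrist","w19"); 
for z in(.096,.087): print(proj([.5306,-.31,z],T,K),proj([.552,-.3135,z],T,K))
g=im.max(2); u,v=proj([.54,-.3115,.093],T,K); x0,y0=int(u)-30,int(v)-45
m=np.zeros_like(g); m[y0:y0+75,x0:x0+60]=(g[y0:y0+75,x0:x0+60]>140)*255
n,l,st,c=cv2.connectedComponentsWithStats(m)
for i in range(1,n):
    if st[i,4]>10:
        p=np.argwhere(l==i)[:,::-1].astype(np.float32); r=cv2.minAreaRect(p); print(st[i],r)
        if st[i,4]<400:
            for z in(.096,.087):
                P=np.array([plane(q,T,K,z)[:2] for q in p],np.float32)*1000; v=cv2.fitLine(P,2,0,.01,.01).ravel(); print(z,"yaw",np.degrees(np.arctan(v[1]/v[0])),P.mean(0),P.min(0),P.max(0))
im=g; q=cv2.resize(im[200:330,215:415],(100,43),interpolation=cv2.INTER_AREA).astype(int)
lv=[6,9,12,15,18,21,30,60,100,150]
print("\n".join("".join("0123456789#"[sum(v>=t for t in lv)] for v in r) for r in q))
```

```text
yaw 73.51435777508333 [-0.9276  0.1554  0.5195] 0.4519348977724493 [ 0.5506 -0.3124  0.0848]
[311.8418 247.7059] [317.3851 287.696 ]
[312.0729 242.01  ] [317.3803 280.5271]
[284 218  60  20 493] ((313.5, 227.5), (19.0, 59.0), 90.0)
[311 249   9  31 194] ((314.89605712890625, 263.96038818359375), (30.348634719848633, 6.36823844909668), 84.2894058227539)
0.096 yaw -11.21044 [ 539.2689 -311.0186] [ 531.2679 -313.7876] [ 547.3435 -308.3528]
0.087 yaw -11.20904 [ 542.6273 -312.0759] [ 534.2321 -314.9813] [ 551.0999 -309.2787]
[284 286   6   7  26] ((286.5, 289.0), (5.0, 6.0), 0.0)
0.096 yaw 7.8308063 [ 548.4703 -329.2409] [ 546.2737 -330.5291] [ 549.8901 -327.9101]
0.087 yaw 8.020488 [ 552.2823 -331.1961] [ 549.9775 -332.5478] [ 553.7721 -329.7997]
9999999999999999999999999999999999999999999999999999999999999999999999999999999999999999999999999###
9999999999999999999999999999999999999999999999999999999999999999999999999999999999999999999999999###
99999999999999999999999999999999999999999999###############99999999999999999999999999999999999999###
9999999999999999999999999999999999999999###
[... 3296 characters left out ...]
####988600000011111111168888888888888888623334455554378888888888887322333333211111378888888887
328#######973000011111121110168888888888888888713333334323278888888888887322333333320111117888888887
227#######930000001121121111148888888888888888723333333322278888888898887212333333331111111678888887
227######8200000001111111111169999998888888888862333332334789999999999998212332332221001111147888887
227#####81001000011111111111158899999888888888887777777788888999999999998211211111111100010002788887
7669##9700000000011111111111168899999888888888888888888888888999999999998311211212211000000000178886
7779#95001000000011111111111178889998888888888888888888888888888888888888511211112121000000100006787
```

The knob has sprung back up at the stop: its line is at yaw −11°, with the top at 0.096. The failed turn did no harm. I descend again, open and straddling the bar, going deeper and watching the force.

Run:
```python
from h import *
go([.552,-.3133,.058],down(79.2))
```

```text
t 40.3167 pos [ 0.5507 -0.3125  0.0849] delta [-0.01   -0.0026  0.1791] [-0.     -0.0002 -0.0157] rows 0.6452844756870982 0.7910937738880928
```

Call:
carry_out --deltas '[[[-0.01, -0.002, 0, 0, 0, -0.0157, -0.2], [-0.01, -0.002, 0.03, 0, 0, -0.0157, -0.2], [-0.01, -0.002, 0.06, 0, 0, -0.0157, -0.2], [-0.01, -0.002, 0.09, 0, 0, -0.0157, -0.2], [-0.01, -0.002, 0.12, 0, 0, -0.0157, -0.2], [-0.01, -0.002, 0.15, 0, 0, -0.0157, -0.2], [-0.01, -0.002, 0.17, 0, 0, -0.0157, -0.2], [-0.01, -0.002, 0.179, 0, 0, -0.0157, -0.2], [-0.01, -0.002, 0.179, 0, 0, -0.0157, -0.2], [-0.01, -0.002, 0.179, 0, 0, -0.0157, -0.2]]]'

```text
time_s: 41.15
position: [0.5525, -0.3136, 0.0585]
tcp_rot: [[-0.982, 0.186, 0.0], [0.186, 0.982, -0.001], [-0.0, -0.001, -1.0]]
force: [-0.4, -0.5, 0.6]
opening: 0.599
grasp_force: 0.0
```

```bash
cat > st.py <<'E'
from h import *
import sys
s=telemetry.read_state(); y=s["tcp_rot"][:,1]; print("yaw",np.degrees(np.arctan2(y[1],y[0])),"F",s["force"],"M",s["moment"],s["opening"],s["grasp_force"],s["position"],s["time_s"])
im,T,K=snap("wrist",sys.argv[1]); g=im.max(2); q=cv2.resize(g[210:330,235:400],(83,40),interpolation=cv2.INTER_AREA).astype(int)
lv=[6,9,12,15,18,21,30,60,100,150]
print("\n".join("".join("0123456789#"[sum(v>=t for t in lv)] for v in r) for r in q))
E
python3 st.py w20
```

```text
yaw 79.25958579942454 F [-0.3505 -0.4679  0.5843] M [ 0.1036 -0.1414 -0.0304] 0.5989194190464372 0.0 [ 0.5525 -0.3136  0.0585] 41.15
99999999999999999999999999999999999999999999999999999999999999999999999999999999999
9999999999999999999999999999999999#################99999999999999999999999999999999
99999999999999999999999999999##########################9999999999999999999999999999
999999999999999999999999999###############################9999999999999999999999999
9999999999999999999999999###################################99999999999999999999999
99999999999999999999999#######################################999999999999999999999
9999999999999999999999#########################################99999999999999999999
99999999999999999999################998888888889#################999999999999998876
9999999999999999999#############99875444445544436789##############99999999988766556
999999999999999999###########98754566666788876666653678############9999987655556678
99999999999999999##########986566666422278987222466665468###########999866667788999
99999999999999999#########87566666642222789
[... 1692 characters left out ...]
6657899999999998222333332111
00011112111168888888888888743246654455666565555442233466678999999999997222333333211
01111111111168888888888888887645554456666655555433233367899999999999997122233333321
11111111111168888888888888888877644356665565555543246788888888899888886222233333332
11111111111158888888888888888888877444444455555433788888888888888888885222232333333
21111111111148888888888888888888887423323344433325888888888888888888884111223233333
21111011111138888888888888888888887423333323222225888888888888888888884121122233333
11111111111168888888888888888888887423322222222215888888999999988999997121121222221
11111111111278888888888888888888887423332222222216888889999999999999998311111121121
```

The fingertips at columns 260 and 374 are 114 px apart for a 52 mm gap, which puts them at a depth of about 0.179 m. So they end about 30 mm above the nominal TCP. I go 15 mm deeper and close.

Call:
carry_out --deltas '[[[-0.003, 0, 0.02, 0, 0, 0, -0.2], [-0.003, 0, 0.04, 0, 0, 0, -0.2], [-0.003, 0, 0.06, 0, 0, 0, -0.2], [-0.003, 0, 0.08, 0, 0, 0, -0.2], [-0.003, 0, 0.097, 0, 0, 0, -0.2], [-0.003, 0, 0.097, 0, 0, 0, -0.2], [-0.003, 0, 0.097, 0, 0, 0, 0.2], [-0.003, 0, 0.097, 0, 0, 0, 0.3], [-0.003, 0, 0.097, 0, 0, 0, 0.3], [-0.003, 0, 0.097, 0, 0, 0, 0.3]]]'

```text
time_s: 42.03
position: [0.5531, -0.3138, 0.0442]
tcp_rot: [[-0.983, 0.186, 0.0], [0.186, 0.983, -0.001], [-0.001, -0.001, -1.0]]
force: [-0.3, -0.3, -0.5]
opening: 0.396
grasp_force: 0.0
```

Call:
carry_out --deltas '[[[0, 0, 0, 0, 0, 0, 1], [0, 0, 0, 0, 0, 0, 1], [0, 0, 0, 0, 0, 0, 1], [0, 0, 0, 0, 0, 0, 1], [0, 0, 0, 0, 0, 0, 1], [0, 0, 0, 0, 0, 0, 1], [0, 0, 0, 0, 0, 0, 1], [0, 0, 0, 0, 0, 0, 1], [0, 0, 0, 0, 0, 0, 1], [0, 0, 0, 0, 0, 0, 1]]]'

```text
time_s: 42.87
position: [0.5531, -0.313, 0.0441]
tcp_rot: [[-0.982, 0.186, 0.0], [0.186, 0.982, 0.0], [-0.0, 0.0, -1.0]]
force: [1.4, 4.6, 2.2]
opening: 0.16
grasp_force: 30.0
```

```bash
python3 st.py w21 | head -28
```

```text
yaw 79.25877339194219 F [1.4214 4.5719 2.1574] M [ 0.8796 -0.399  -0.0188] 0.16045441283820272 29.993265867233276 [ 0.5531 -0.313   0.0441] 42.8667
99999999999999999999999999999999999999999999999999999999999999999999999999999999999
99999999999999999999999999999999999999999999999999999999999999999999999999999999999
99999999999999999999999999999999999999999999999999999999999999999999999999999999999
999999999999999999999999999999999#################999999999999999999999999999999999
9999999999999999999999999999###########################9999999999999999999999999999
99999999999999999999999999################################9999999999999999999999999
999999999999999999999999####################################99999999999999999999999
9999999999999999999999########################################999999999999999999999
99999999999999999999############################################9999999999999999999
9999999999999999999##############################################999999999999999999
999999999999999999################987777777777789#################99999999999998776
9999999999999999############
[... 615 characters left out ...]
666666658#######999999999999
999999999999######97566666666666642222279999622212233666666666669######999999999999
999999999999######856666666666666323333465653223212335666666666679#####999999999999
999999999999#####97566666666666653455555555555443223346666666666579####999999999999
999999999999#####96666666666666653456667999975554323336666666666679#####99999999999
999999999999#####86666666555554654466668####755542333356565556666789####99999999999
999999999999#####86666652111233444556668####755543233332111245666789###999999999999
9999999999999####86666631111233333456668####755543121221111235666689##9999999999999
9999999999999####76666521121233333566668####75554312222111123566569###9999999999999
```

Now the bar is truly held: opening is 0.16 (14 mm) with 30 N of grip. I press 9 mm.

Call:
carry_out --deltas '[[[0, 0.003, 0.01, 0, 0, 0, 1], [0, 0.004, 0.02, 0, 0, 0, 1], [0, 0.004, 0.03, 0, 0, 0, 1], [0, 0.004, 0.04, 0, 0, 0, 1], [0, 0.004, 0.05, 0, 0, 0, 1], [0, 0.004, 0.06, 0, 0, 0, 1], [0, 0.004, 0.06, 0, 0, 0, 1], [0, 0.004, 0.06, 0, 0, 0, 1], [0, 0.004, 0.06, 0, 0, 0, 1], [0, 0.004, 0.06, 0, 0, 0, 1]]]'

```text
time_s: 43.75
position: [0.5531, -0.313, 0.0355]
tcp_rot: [[-0.982, 0.186, 0.0], [0.186, 0.982, -0.001], [-0.0, -0.0, -1.0]]
force: [1.0, 4.9, 6.0]
opening: 0.158
grasp_force: 30.0
```

```bash
python3 st.py w22 | sed -n '1p;20,30p'
```

```text
yaw 79.26124384235246 F [1.0404 4.8742 6.0034] M [ 0.9945 -0.1901 -0.0424] 0.15800027320590534 29.997825622558594 [ 0.5531 -0.313   0.0355] 43.75
999999999999#######9756666666666642222279998522221346666666666689#######99999999999
99999999999#######97566666666666632222279999622222246666666666668#######99999999999
99999999999#######85666666666666632333345665233321233356666666657#######99999999999
99999999999######9766666666666665345555555555554322333466666666668#######9999999999
99999999999######9666666666666665455666799997554332333466666666668#######9999999999
9999999999#######86666666655556653566668####7564432333356556666667#######9999999999
9999999999#######86666642221235544456668####7665432333311114666667#######9999999999
99999999999######86666631111233333566668####75554312232111123456679######9999999999
99999999999######76666621111233333556668####76554322333111113356669#####99999999999
99999999999######76666421111333333456668####75654312333211112346668#####99999999999
999999999999#####86666311111333333456668####75554312333211112345579#####99999999999
```

Run:
```python
from h import *
for f in("w21","w22"):
    g=load(f)[0].max(2); print(f,g[268:284,316:322].max(1), g[300,275:365:2])
```

```text
w21 [174 116  39  14  15  18  18  25  71 147 201 210 208 209 208 208] [ 13  12   8   6   7   7   8  10  11  12  12  11  10   6  13  12  14  21
  20  76 202 208 208 156  21  22  21  15  13  12  10  14  16  15  13   9
   6   8   8   7   5  12  13  11  40]
w22 [176 118  39  13  15  19  19  25  71 148 202 212 210 210 210 210] [ 15  13   9   7   8   8  10  11  13  12  10   7   6   8  10  12  13  12
  19  78 203 210 210 159  22  19  20  19  17  12  10  15  13  13  14  14
   7   8   9  10   8  12  13  20  34]
```

Call:
carry_out --deltas '[[[0, 0.003, 0.004, 0, 0, 0, 1], [0, 0.006, 0.007, 0, 0, 0, 1], [0, 0.006, 0.007, 0, 0, 0, 1], [0, 0.006, 0.007, 0, 0, 0, 1], [0, 0.006, 0.007, 0, 0, 0, 1], [0, 0.006, 0.007, 0, 0, 0, 1], [0, 0.006, 0.007, 0, 0, 0, 1], [0, 0.006, 0.007, 0, 0, 0, 1], [0, 0.006, 0.007, 0, 0, 0, 1], [0, 0.006, 0.007, 0, 0, 0, 1]]]'

```text
time_s: 44.63
position: [0.5531, -0.313, 0.0346]
tcp_rot: [[-0.983, 0.186, 0.0], [0.186, 0.983, -0.002], [-0.0, -0.002, -1.0]]
force: [-0.2, 3.0, 7.0]
opening: 0.159
grasp_force: 30.0
```

No slip at all: the line matches to within 0.05 px. Now the turn.

Call:
carry_out --deltas '[[[0, 0, 0, 0, 0, 0.012, 1], [0, 0, 0, 0, 0, 0.024, 1], [0, 0, 0, 0, 0, 0.036, 1], [0, 0, 0, 0, 0, 0.048, 1], [0, 0, 0, 0, 0, 0.06, 1], [0, 0, 0, 0, 0, 0.072, 1], [0, 0, 0, 0, 0, 0.084, 1], [0, 0, 0, 0, 0, 0.096, 1], [0, 0, 0, 0, 0, 0.1, 1], [0, 0, 0, 0, 0, 0.1, 1]]]'

```text
time_s: 45.47
position: [0.5524, -0.3142, 0.0347]
tcp_rot: [[-0.686, 0.728, -0.001], [0.728, 0.686, -0.004], [-0.002, -0.003, -1.0]]
force: [-3.0, 0.9, 7.0]
opening: 0.154
grasp_force: 30.0
```

```bash
python3 st.py w23 | sed -n '1p;20,34p'; python3 -c "
from h import *
go([.5525,-.313,.0346],down(10.5))"
```

```text
yaw 43.27696927781454 F [-2.9859  0.908   7.0438] M [ 0.1644  0.3788 -0.0093] 0.15353946800592527 29.996665120124817 [ 0.5524 -0.3142  0.0347] 45.4667
899###9999#########966666666666664222238888722221244444444456668999999##99#########
8899999999########9766666666666663222259###842221234444444444436899999999999#######
8888888999########866666666666666333344566653333223444444344443379999999898899#####
8888888889#######966666666666666534555555555555442334344444444434899999988888899###
88888888889######866666666666555323433588998555532344444444444443799999998888889999
88888888888999998766666644544333222333589998544332344444333434444789999998888888888
88888888888888888643454311112333222333589998444332334331111344443789999998888888888
88888888888888888633333210101112122333689998444332222221010233333789999988888888888
88888888888898888633333101012222112333689998444332122211111134443689999988888888888
88888888888889988523332111001122222333589998443332222221010134443689999988888888888
88888888888888998733332000112222122334589998444332222221111124343799999888888888888
88888888888888999863331110111122122333589998444322122221111123436899999888888888888
88888888888888988873321000112212122334689998444332222121110013447999999888888888888
88888888888888888886321111122222122333689998434322222122011102368999998888888888888
66666666666666777787210101122212222333589998443332222222000000278777776676667766766
t 45.5167 pos [ 0.5524 -0.3143  0.0347] delta [0.0058 0.0061 0.0005] [-0.0004  0.0005  0.0911] rows 0.030321006883193904 4.582620893045067
```

The knob now follows the fingers: its line stays vertical in the wrist image. I finish the turn.

Call:
carry_out --deltas '[[[0, 0, 0, 0, 0, 0.012, 1], [0, 0, 0, 0, 0, 0.024, 1], [0, 0, 0, 0, 0, 0.036, 1], [0, 0, 0, 0, 0, 0.048, 1], [0, 0, 0, 0, 0, 0.06, 1], [0, 0, 0, 0, 0, 0.072, 1], [0, 0, 0, 0, 0, 0.082, 1], [0, 0, 0, 0, 0, 0.091, 1], [0, 0, 0, 0, 0, 0.091, 1], [0, 0, 0, 0, 0, 0.091, 1]]]'

```text
time_s: 46.35
position: [0.5512, -0.3149, 0.0345]
tcp_rot: [[-0.184, 0.983, -0.003], [0.983, 0.184, -0.004], [-0.004, -0.004, -1.0]]
force: [-4.5, -1.1, 7.1]
opening: 0.155
grasp_force: 30.0
```

```bash
python3 st.py w24 | sed -n '1p;20,28p'
```

```text
yaw 10.58428975844754 F [-4.5034 -1.1442  7.1449] M [-0.2216  0.8367 -0.0349] 0.15477382851478383 29.996975362300873 [ 0.5512 -0.3149  0.0345] 46.35
#9888888888999999998434444444444322222488887222223444455455444789999999988888888888
#9888888888999999986344344444333322222589997222223444545545544479999999988888888888
98888888889999999973444444444444322233356663232223444454544444458999999998888888888
98888888889999999834444444443343223333333333333332444555545555446899999998888888888
99988888889999999734444444444333323333688887444433444445555545544899999998888888888
##98888888999999974444444333344332334479##98444433444454444555554799999998888888888
##88888888999999864344431111343322334479##98444433444432112444544799999998888888888
#988888888999999864444421111222222334479##98554433333321111345554799999998888888888
#988888888999999864444321111223222333379##98454433333221111245554799999998888888888
```

Call:
carry_out --deltas '[[[0, 0, -0.01, 0, 0, 0, 1], [0, 0, -0.02, 0, 0, 0, 1], [0, 0, -0.03, 0, 0, 0, 1], [0, 0, -0.04, 0, 0, 0, 1], [0, 0, -0.05, 0, 0, 0, 1], [0, 0, -0.055, 0, 0, 0, 1], [0, 0, -0.055, 0, 0, 0, 1], [0, 0, -0.055, 0, 0, 0, 1], [0, 0, -0.055, 0, 0, 0, 1], [0, 0, -0.055, 0, 0, 0, 1]]]'

```text
time_s: 47.23
position: [0.5512, -0.3148, 0.0421]
tcp_rot: [[-0.184, 0.983, -0.003], [0.983, 0.184, -0.004], [-0.003, -0.004, -1.0]]
force: [-5.3, -2.2, 4.3]
opening: 0.155
grasp_force: 30.0
```

```bash
python3 st.py w25 | sed -n '1p'
python3 - <<'E'
from h import *
for f in("w24","w25"):
    g=load(f)[0].max(2); print(f,g[264:284,316:322].max(1))
E
```

```text
yaw 10.58009271073362 F [-5.3317 -2.2244  4.2533] M [-0.4373  0.7945  0.0089] 0.15540904953114545 29.994953870773315 [ 0.5512 -0.3148  0.0421] 47.2333
w24 [ 95  93  96 112 136 127  57  13  12  18  16  18  44  96 136 151 152 153
 153 151]
w25 [ 93  93  94 110 136 126  56  11  11  15  15  17  42  93 135 150 151 151
 151 151]
```

The knob rises freely with the fingers, with 4 N of spring left. I open and retreat upward.

Call:
carry_out --deltas '[[[0, 0, 0, 0, 0, 0, 0.5], [0, 0, 0, 0, 0, 0, 0.2], [0, 0, 0, 0, 0, 0, 0], [0, 0, 0, 0, 0, 0, -0.2], [0, 0, 0, 0, 0, 0, -0.2], [0, 0, 0, 0, 0, 0, -0.2], [0, 0, 0, 0, 0, 0, -0.2], [0, 0, -0.05, 0, 0, 0, -0.2], [0, 0, -0.15, 0, 0, 0, -0.2], [0, 0, -0.3, 0, 0, 0, -0.2]]]'

```text
time_s: 48.12
position: [0.5519, -0.3111, 0.0862]
tcp_rot: [[-0.182, 0.983, -0.003], [0.983, 0.182, 0.002], [0.003, -0.003, -1.0]]
force: [0.7, -0.3, -0.4]
opening: 0.599
grasp_force: 0.0
```

Call:
carry_out --deltas '[[[0, 0, -0.2, 0, 0, 0, -0.2], [0, 0, -0.4, 0, 0, 0, -0.2], [0, 0, -0.6, 0, 0, 0, -0.2], [0, 0, -0.8, 0, 0, 0, -0.2], [0, 0, -1, 0, 0, 0, -0.2], [0, 0, -1, 0, 0, 0, -0.2], [0, 0, -1, 0, 0, 0, -0.2], [0, 0, -1, 0, 0, 0, -0.2], [0, 0, -1, 0, 0, 0, -0.2], [0, 0, -1, 0, 0, 0, -0.2]]]'

```text
time_s: 48.95
position: [0.5523, -0.3113, 0.2355]
tcp_rot: [[-0.182, 0.983, -0.003], [0.983, 0.182, 0.002], [0.002, -0.002, -1.0]]
force: [-0.9, -0.4, 0.4]
opening: 0.6
grasp_force: 0.0
```

Run:
```python
from h import *
s=telemetry.read_state(); print(s["position"],s["force"],s["qvel"],s["time_s"])
im,T,K=snap("wrist","w26"); g=im.max(2)
u,v=proj([.5495,-.300,.096],T,K); print(u,v); x0,y0=int(u)-20,int(v)-25
m=np.zeros_like(g); m[y0:y0+50,x0:x0+40]=(g[y0:y0+50,x0:x0+40]>110)*255
n,l,st,c=cv2.connectedComponentsWithStats(m)
for i in range(1,n):
    if st[i,4]>10:
        p=np.argwhere(l==i)[:,::-1].astype(np.float32); print(st[i])
        for z in(.096,.087):
            P=np.array([plane(q,T,K,z)[:2] for q in p],np.float32)*1000; w=cv2.fitLine(P,2,0,.01,.01).ravel(); print(z,np.degrees(np.arctan2(w[1],w[0])),P.min(0),P.max(0))
top,T,K=snap("top","top1"); t0=cv2.imread("pics/top0.png"); d=cv2.absdiff(top,t0).max(2)
for n,p in dict(weight=(247,348),strip=(405,347),meter=(383,145),lens=(274,156),driver=(206,165),spacer=(470,168)).items(): print(n,d[p[1]-14:p[1]+14,p[0]-14:p[0]+14].mean())
```

```text
[ 0.5523 -0.3113  0.2355] [-0.923  -0.3671  0.4412] [-0.0148  0.2243 -0.4244  0.072   0.0229 -0.0274] 48.95
316.6976592480536 199.43967598721594
[296 174  40  17 335]
0.096 18.149607 [ 528.2545 -295.1225] [ 561.7803 -275.5896]
0.087 18.149845 [ 528.0024 -296.8632] [ 562.4332 -276.803 ]
[314 192   4  19  74]
0.096 -79.60961 [ 546.1946 -309.6427] [ 551.4578 -293.7078]
0.087 -79.61466 [ 546.4268 -311.7753] [ 551.832  -295.4102]
weight 36.78061224489796
strip 14.229591836734693
meter 21.600765306122447
lens 16.739795918367346
driver 14.073979591836734
spacer 28.919642857142858
```

The knob's line is now at yaw −79.6°, which is 68.4° (1.19 rad) clockwise from the start. Its near end fits the raised height of 0.096, and the arm is clear of everything. Handing in.

```bash
python3 -c "
from rig import job
print(job.hand_in())"
```

```text
the job is handed in; nothing more can be done
None
```

I handed the job in at about 49 s on the robot's clock. By wrist-camera measurement the sleeve is seated on the spindle and released, and the knob is at run (about 1.19 rad) and sprung up; the judge returned no verdict, and my check that the other things stayed put was inconclusive because shadows had changed.

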